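# Dry-assemble a turned table lamp on the waxing turntable

## Robot

A 7-joint arm with a two-finger parallel gripper is mounted at the origin on a cart in front of the work surface, level with it; the furniture and walls round the work are solid. World frame = base frame: x ahead of the robot, y to its left, z up, the work surface at z = 0. Lengths are in mm, angles in rad, forces in N, time in s.
With the tool pointing down it reaches from about 400 to 875 mm from the base axis. Payload 4.4 kg.
Tool frame: the origin (TCP) lies at the very end of the fingers, on their centre line; the grasp point (between the pads) lies 19 mm behind it; z points along the fingers, y is the direction in which the jaws open and shut (so a half turn about z gives the same grasp; the last joint's range is limited). The gripper opens to 85 mm and grips with 20 to 120 N. Pads are 22 mm wide; open, the fingers measure 114 mm over their backs; the gripper's body (76 mm by 85 mm) begins 54 mm behind the grasp point. The pads swing forward as they close: fully open they stand 13 mm farther back than shut.
Start: joints at [-1.182, 0.628, 0.038, 1.517, -0.027, 0.996, -0.02], TCP at [285.513, 583.952, 231.313] pointing down, gripper open.
Joint ranges: [-3.06, 3.06], [-0.37, 2.12], [-1.25, 1.32], [0.18, 2.47], [-1.1, 4.24], [0.23, 1.98], [-2.94, 2.94]. Speed limits (rad/s): [2.57, 2.57, 3.14, 3.14, 3.14, 3.14, 3.14].

## Interface

Orientations are given as [roll, pitch, yaw] about the fixed x, y, z axes, in that order (R = Rz(yaw) Ry(pitch) Rx(roll)).
In Python, from cell import ctrl, eyes gives the robot as it stands.
- The arm moves only by the tool move_arm, never from a script. Its argument "increments" is a list of rows, each a list of 6 numbers: the shift along the tool's x, y, z in cm, then the turn, a rotation vector about the tool's x, y, z in degrees. In form: [[x, y, z, wx, wy, wz], ...]. A call has 1 to 20 rows; each row is the pose to reach, as a shift and turn from the pose commanded when the call began, along the tool's axes at that moment; what a row does not reach only later rows make up. A row lasts 1/10 s, in which the tool goes at most 50 mm and 8.59 degrees, less where a joint would pass 70% of its speed; a pose out of reach is approached as far as the arm can. A call with a gripper value outside its range is refused whole. "grip" is the opening, from -1 (shut) to 1 (fully open), set as the call begins (left out, the last holds). The fingers move at their own pace and stop on an object; the grip force is fixed at half the most. Time passes only in rows, so rows that repeat a pose let the fingers close. It gives the time, the measured TCP pose, the force and the opening at its end, in the units of the state.
- ctrl.read_state(): the state, without advancing time (a new reading comes with each control period).
- eyes.get_image(name): name is "scene" or "top" or "wrist"; returns the picture (480x640x3 uint8, red, green, blue); there is no depth.
- eyes.calibration(name): a dict with "fx", "fy", "cx", "cy" (pixels), "pose" (4x4, takes a point from camera to world coordinates); the wrist camera has in their place "tool_from_camera" (4x4, takes a point from camera to tool coordinates, whose origin is the TCP and whose axes are the flange's). Camera axes: x right, y up, looking along -z (the intrinsics and any distortion apply to the point x, -y, -z); pixel columns grow to the right and rows downward; lengths in mm; the calibration is good to about 2 mm. The wrist camera is an equidistant fisheye: a pixel r from the principal point sees the ray r / f radians off the axis. A picture is of the moment at which its call begins: read the wrist's pose just before it. calibration takes no time and is no camera call.
- ctrl.finish_job(): hands the job in, once; it reports no verdict.
The state is a dict: "clock": time; "qpos": joint angles; "qd": joint speeds; "tau": joint torques, N m; "eef_pos": TCP position; "tool_rot": TCP orientation; "force": force on the tool from outside, world axes, zero at the start; "torque": the same for the moment, N m; "width": finger opening in mm.
Only numpy, scipy, OpenCV 4.12 (cv2) and the standard library are available. Lean on these libraries where they do the work, as an engineer would, in place of code of your own. Each camera call takes 0.05 s, during which the arm holds its last target. There are 200 camera calls.

## Task

Put the turned table lamp together dry on the plywood turntable, ready for waxing. Build it upwards one part at a time, each pushed fully home on the spigot below it before the next is added: the dark base over the turntable's centre plug, then the pale body, then the red collar, then the brass lampholder on top. Leave the finished lamp standing straight, and do not shift the goblet, glue bottle, wax tin or wooden block.

Things in the scene. Friction and masses are not known exactly. Their poses are not given: they have to be found in the camera images.
- turntable_top (a point): Turntable: 150 mm round plywood disc, top face 33.5 mm above the worktop; turns stiffly about z (up). A plug (spigot) of 40 mm diameter stands in its centre. This point: centre of the disc's top face, at the plug's foot. All spigots are 8 mm high, tips tapered 3 mm in radius; recesses are 10 mm deep and 4 mm wider; seated, shoulders touch.
- lamp_base_mid (a point): Round, stands flat on its underside, axis z up. Lamp base of dark brown wood: a foot flange of 104 mm diameter rising to 16 mm thick, then a straight neck of 54 mm diameter from 21 mm up to the shoulder at 52 mm; above it a spigot of 32 mm diameter (total height 60 mm). Recess below: 44 mm diameter. This point: on the axis, 40 mm above the underside, in the neck, to be gripped there. 0.22 to 0.45 kg.
- lamp_body_mid (a point): Round, stands flat on its underside, axis z up. Lamp body of pale wood, barrel shaped: underside 49 mm across, a straight band of 60 mm diameter from 20 to 45 mm up, narrowing to a 40 mm shoulder at 62 mm; above it a spigot of 25 mm diameter (total height 70 mm). Recess below: 36 mm diameter. This point: on the axis, 31 mm above the underside, in the band. 0.12 to 0.26 kg.
- lamp_collar_mid (a point): Round, stands flat on its underside, axis z up. Lamp collar of deep red wood: a plain short cylinder of 46 mm diameter from 10 to 30 mm up, shoulder at 36 mm; on top a spigot of 18 mm diameter (total height 44 mm). The underside has a recess of 29 mm diameter. This point is on the axis, 22 mm above the underside. 80 g.
- lamp_holder_mid (a point): Round, stands flat on its underside, axis z up. Brass lampholder with a black ring round its top: skirt of 38 mm diameter below, straight shell of 30 mm diameter from 12 mm to the top at 50 mm. The underside has a recess of 22 mm diameter. This point is on the axis, 25 mm above the underside (half-way up). 90 g.
- wax_tin: Bystander: round tin with a red lid, 70 mm across, 29 mm high; origin at the centre of its underside.
- blank_block: Bystander: small block of pale wood, 55 x 60 x 30 mm; origin at the centre of its underside.
- goblet: Bystander: turned brown wooden goblet, 61 mm across, 118 mm high; origin at the centre of its underside.
- glue_bottle: Bystander: yellow glue bottle with an orange nozzle, 65 mm across, 198 mm high; origin at the centre of its underside.

How it is judged:
By the outcome, as a careful person would: the job done as asked, in the order asked, and still so for the second after the job is handed in, with the robot touching nothing.
It also fails if it takes over 120 s, if anything falls off the work surface, if the arm or the gripper's body presses on something with over 40 N, if the wrist force passes 120 N, or if a joint passes its speed limit or range.

## Working session

There is one attempt and no reset: what is moved stays moved. The work goes in short steps, Python scripts to look and compute and a tool call to move; the robot and the scene stay as the last step left them, time stands still between calls to the robot, and variables do not carry over. Pictures are saved under pics/ and viewed, about 12 in all and at most 16, crops included, and the job is handed in when it is done.

Besides the shell and the picture viewer there is one more tool, called by a JSON object that holds its "api" and its "payload". move_arm: Moves the arm, as the interface text tells. Its arguments: {"type":"object","properties":{"increments":{"type":"array","items":{"type":"array","items":{"type":"number"}}},"grip":{"type":"number"}},"required":["increments"]}

```bash
ls; mkdir -p pics
python3 - <<'E'
from cell import ctrl, eyes
import cv2,json
s=ctrl.read_state();print(s)
for n in ["scene","top","wrist"]:
    im=eyes.get_image(n);cv2.imwrite(f"pics/{n}0.png",im[:,:,::-1])
    c=eyes.calibration(n);print(n,c)
E
```

```text
pics
{'clock': 0.0, 'qpos': array([-1.18182471,  0.62931868,  0.03845888,  1.51835718, -0.02702306,
        0.99626815, -0.02001393]), 'qd': array([ 0.00018246,  0.00138917, -0.00057767,  0.00102777, -0.00043895,
       -0.00025087,  0.002444  ]), 'tau': array([ 2.91952383e-04, -5.63404834e+01,  1.22696087e+00, -1.93439895e+01,
        1.11636805e-02,  1.07482253e-02,  1.70622496e-05]), 'eef_pos': array([285.22729326, 583.40227815, 230.41062233]), 'tool_rot': array([-3.13975967e+00,  1.30097397e-05,  2.68678112e+00]), 'force': array([-0.75018495,  0.19847358, -1.5658022 ]), 'torque': array([ 0.00884008, -0.04948189, -0.0678966 ]), 'width': 85.35603171272675}
scene {'fx': 601.8906773123715, 'fy': 601.8906773123715, 'cx': 318.28767441885606, 'cy': 237.93843335353455, 'pose': array([[ 8.76524573e-01,  3.20772415e-01, -3.58900725e-01,
         4.56417974e+01],
       [-4.81356888e-01,  5.84833493e-01, -6.52889984e-01,
        -1.01863369e+03],
       [ 4.68067901e-04,  7.45033451e-01,  6.67026939e-01,
         1.01259853e+03],
       [ 0.00000000e+00,  0.00000000e+00,  0.00000000e+00,
  
[... 253 characters left out ...]
02912225e-03, -6.37816215e-03,
        -9.03143806e+01],
       [-5.62496327e-03,  1.65202013e-01,  9.86243710e-01,
         1.03000233e+03],
       [ 0.00000000e+00,  0.00000000e+00,  0.00000000e+00,
         1.00000000e+00]])}
wrist {'fx': 371.64829954431775, 'fy': 371.64829954431775, 'cx': 319.8064028145105, 'cy': 238.50404683783572, 'tool_from_camera': array([[ 1.65846292e-03,  9.44461511e-01,  3.28617869e-01,
         8.43680456e+01],
       [ 9.99997719e-01, -2.00866996e-03,  7.26230526e-04,
         6.85886818e-01],
       [ 1.34598162e-03,  3.28615915e-01, -9.44462688e-01,
        -1.43993359e+02],
       [ 0.00000000e+00,  0.00000000e+00,  0.00000000e+00,
         1.00000000e+00]])}
```

View pics/scene0.png

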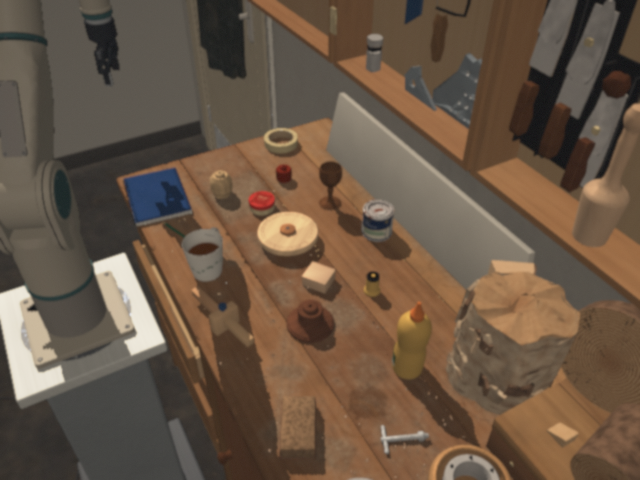

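View pics/top0.png

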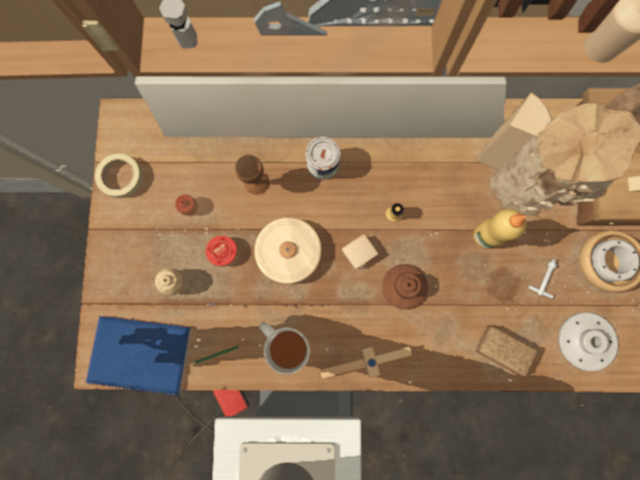

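The scene view shows the turntable near (288,234), base (310,320), body (220,185), collar (284,172) and holder (372,284). In the top view they are at (288,250), (405,287), (167,281), (185,204) and (396,212), with the tin at (222,250), the block at (360,252), the goblet at (250,170) and the bottle at (505,228). I'll get coarse positions from rays across the two views.

```bash
cat > h.py <<'E'
import numpy as np, cv2
from cell import ctrl, eyes
from scipy.spatial.transform import Rotation as R
def tool(s=None):
    s=s or ctrl.read_state(); T=np.eye(4)
    T[:3,:3]=R.from_euler('xyz',s['tool_rot']).as_matrix(); T[:3,3]=s['eef_pos']; return T
def ray(c,u,v,T=None):
    x=(u-c['cx'])/c['fx']; y=(v-c['cy'])/c['fy']
    if T is None: P=c['pose']; d=np.array([x,-y,-1])
    else:
        P=T@c['tool_from_camera']; r=np.hypot(x,y)+1e-9
        d=np.array([x/r*np.sin(r),-y/r*np.sin(r),-np.cos(r)])
    return P[:3,3],P[:3,:3]@(d/np.linalg.norm(d))
def plane(c,u,v,z,T=None):
    o,d=ray(c,u,v,T); return o+d*(z-o[2])/d[2]
def cross(r1,r2):
    (a,d),(b,e)=r1,r2
    t=np.linalg.lstsq(np.c_[d,-e],b-a,rcond=None)[0]
    p,q=a+t[0]*d,b+t[1]*e; return (p+q)/2,np.linalg.norm(p-q)
def proj(c,p,T):  # wrist pixel of world point
    q=np.linalg.inv(T@c['tool_from_camera'])@np.r_[p,1]; x,y,z=q[0],-q[1],-q[2]
    th=np.arctan2(np.hypot(x,y),z); n=np.hypot(x,y)+1e-9
    return c['cx']+c['fx']*th*x/n, c['cy']+c['fy']*th*y/n
def go(p,rv=None,s=None):
    """increment (cm, deg) from measured pose to TCP p with yaw rv"""
    T=tool(s); d=T[:3,:3].T@(np.array(p)-T[:3,3])/10
    w=np.zeros(3)
    if rv is not None:
        w=R.from_matrix(T[:3,:3].T@R.from_euler('xyz',[np.pi,0,rv]).as_matrix()).as_rotvec(degrees=True)
    return np.round(np.r_[d,w],2)
E
python3 - <<'E'
from h import *
ct,cs=eyes.calibration('top'),eyes.calibration('scene')
pts={'plug':((288,249),(288,230),41.5),'base':((406,285),(310,304),60),'body':((167,280),(219,174),70),'collar':((184,203),(283,168),44),'holder':((398,208),(373,275),50)}
for k,(t,s,z) in pts.items():
    p,e=cross(ray(ct,*t),ray(cs,*s)); print(k,p.round(),round(e,1),plane(ct,*t,z).round(),plane(cs,*s,z).round())
for k,t,z in [('tin',(221,250),29),('block',(360,251),30),('goblet',(248,165),118),('bottle',(516,220),198),('mug',(288,350),90)]: print(k,plane(ct,*t,z).round())
im=np.hstack([cv2.resize(cv2.imread('pics/top0.png')[y-30:y+30,x-30:x+30],(260,260),interpolation=2) for x,y in [(288,250),(405,285),(167,281)]]+[])
im2=np.hstack([cv2.resize(cv2.imread('pics/top0.png')[y-30:y+30,x-30:x+30],(260,260),interpolation=2) for x,y in [(185,204),(396,212),(360,251)]])
cv2.imwrite('pics/crop.png',np.vstack([im,im2]))
s=ctrl.read_state();print(go([435,-175,260],np.pi/2))
E
```

```text
plug [522.   2.  33.] 1.2 [521.   1.  42.] [517.  -7.  42.]
base [ 442. -259.   57.] 2.5 [ 441. -258.   60.] [ 442. -261.   60.]
body [447. 260.  66.] 3.1 [448. 258.  70.] [444. 255.  70.]
collar [627. 243.  35.] 1.6 [626. 240.  44.] [621. 231.  44.]
holder [ 613. -245.   51.] 3.2 [ 614. -246.   50.] [ 611. -245.   50.]
tin [520. 154.  29.]
block [ 519. -161.   30.]
goblet [691.  83. 118.]
bottle [ 555. -446.  198.]
mug [304.  -7.  90.]
[-4.677e+01 -6.157e+01 -2.850e+00 -7.000e-02  5.000e-02  6.394e+01]
```

View pics/crop.png

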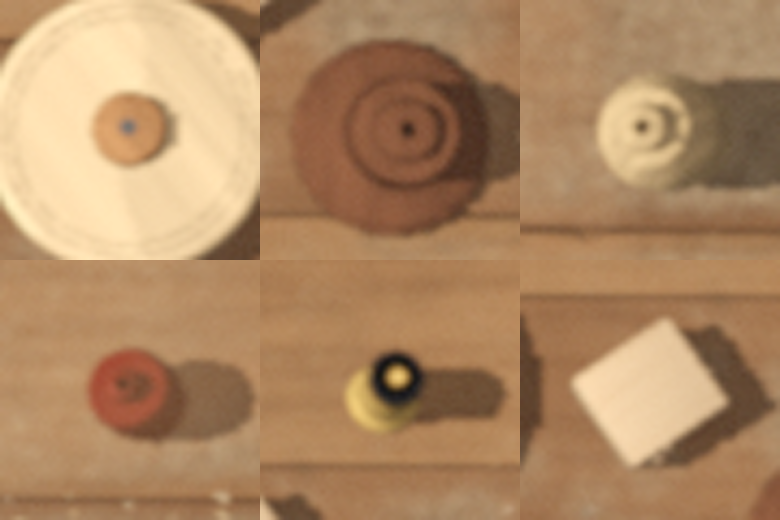

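Run:
```python
from h import *
print(go([500,200,240],np.pi/2),go([441,-264,180],np.pi/2))
```

```text
[-3.613e+01 -2.502e+01 -9.000e-01 -7.000e-02  5.000e-02  6.394e+01] [-5.122e+01 -6.929e+01  5.160e+00 -7.000e-02  5.000e-02  6.394e+01]
```

{"api": "move_arm", "payload": {"increments": [[-36.1,-25,-0.9,0,0,63.9],[-36.1,-25,-0.9,0,0,63.9],[-36.1,-25,-0.9,0,0,63.9],[-36.1,-25,-0.9,0,0,63.9],[-36.1,-25,-0.9,0,0,63.9],[-36.1,-25,-0.9,0,0,63.9],[-36.1,-25,-0.9,0,0,63.9],[-36.1,-25,-0.9,0,0,63.9],[-36.1,-25,-0.9,0,0,63.9],[-51.2,-69.3,5.2,0,0,63.9],[-51.2,-69.3,5.2,0,0,63.9],[-51.2,-69.3,5.2,0,0,63.9],[-51.2,-69.3,5.2,0,0,63.9],[-51.2,-69.3,5.2,0,0,63.9],[-51.2,-69.3,5.2,0,0,63.9],[-51.2,-69.3,5.2,0,0,63.9],[-51.2,-69.3,5.2,0,0,63.9],[-51.2,-69.3,5.2,0,0,63.9],[-51.2,-69.3,5.2,0,0,63.9],[-51.2,-69.3,5.2,0,0,63.9]], "grip": 1}}

```text
clock: 2.15
eef_pos: [439.4, -268.0, 178.9]
tool_rot: [-3.141, 0.002, 1.564]
force: [-0.6, 0.0, 0.5]
width: 85.4
```

```bash
cat > look.py <<'E'
import sys
from h import *
n=sys.argv[1]; s=ctrl.read_state(); T=tool(s); im=eyes.get_image('wrist'); cv2.imwrite(f'pics/{n}.png',im[:,:,::-1]); np.save(f'pics/{n}.npy',T)
print(s['clock'],s['eef_pos'].round(1),s['tool_rot'].round(4),s['force'].round(1),round(s['width'],1))
E
python3 look.py w1
```

```text
2.15 [ 439.4 -268.   178.9] [-3.1408e+00  2.3000e-03  1.5645e+00] [-0.6  0.   0.5] 85.4
```

View pics/w1.png

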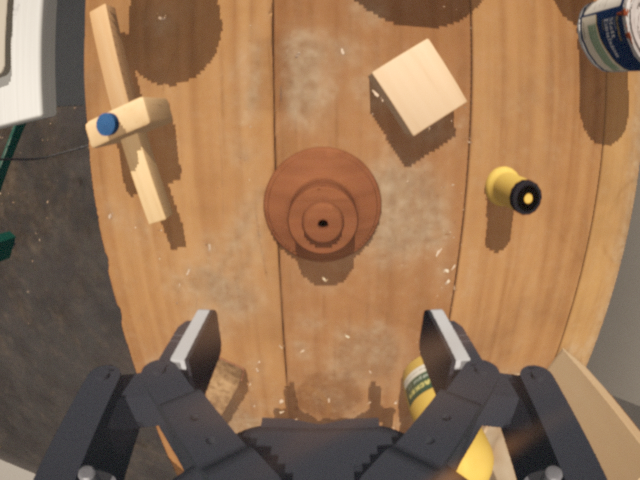

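Base: the spigot hole is at (323,223) and the foot outline is centred near (323,205). The holder's top is at (528,198) and the block's top at (418,88).

Run:
```python
from h import *
c=eyes.calibration('wrist');T=np.load('pics/w1.npy')
im=cv2.imread('pics/w1.png')
print('spigot',plane(c,323,222.5,60,T).round(1))
hsv=cv2.cvtColor(im,cv2.COLOR_BGR2HSV)
m=((hsv[...,0]<10)&(hsv[...,1]>110)).astype(np.uint8)
m[:130]=0;m[280:]=0;m[:,:250]=0;m[:,400:]=0
m=cv2.morphologyEx(m,cv2.MORPH_OPEN,np.ones((5,5)))
k=max(cv2.findContours(m,0,1)[0],key=cv2.contourArea)
h=cv2.convexHull(k)[:,0]
# foot rim (left,right,up edges) -> world at z=8 ; circle fit
P=np.array([plane(c,u,v,10,T)[:2] for u,v in h if v<225])
A=np.c_[2*P,np.ones(len(P))];x=np.linalg.lstsq(A,(P**2).sum(1),rcond=None)[0]
print('foot',x[:2].round(1),'R',np.sqrt(x[2]+x[0]**2+x[1]**2).round(1))
print('holder',plane(c,528,198,50,T).round(1),'block',plane(c,418,88,30,T).round(1))
```

```text
spigot [ 442.4 -262.3   60. ]Traceback (most recent call last):
  File "<stdin>", line 9, in <module>
ValueError: max() iterable argument is empty
```

Run:
```python
from h import *
print(ctrl.read_state()['eef_pos'].round(1),go([442.4,-262.4,85],np.pi/2))
```

```text
[ 440.1 -265.   178.9] [ 0.26  0.24  9.39 -0.05 -0.   -0.17]
```

{"api": "move_arm", "payload": {"increments": [[0.2,0.2,3,0,0,0],[0.2,0.2,6,0,0,0],[0.2,0.2,8.5,0,0,0],[0.2,0.2,9.4,0,0,0],[0.2,0.2,9.4,0,0,0],[0.2,0.2,9.4,0,0,0],[0.2,0.2,9.4,0,0,0]]}}

```text
clock: 2.9
eef_pos: [444.0, -261.7, 86.5]
tool_rot: [3.14, 0.001, 1.572]
force: [0.1, 0.5, 0.4]
width: 85.0
```

```bash
python3 look.py w2
python3 - <<'E'
from h import *
T=np.load('pics/w2.npy');c=eyes.calibration('wrist')
print(go([442.4,-262.4,23],np.pi/2),proj(c,[442.4,-262.4,60],T))
E
```

```text
2.9 [ 444.  -261.7   86.5] [3.1395e+00 1.0000e-03 1.5720e+00] [0.1 0.5 0.4] 85.0
[-0.06 -0.16  6.35  0.12  0.06  0.06] (np.float64(315.10072464957295), np.float64(287.1221627793867))
```

View pics/w2.png

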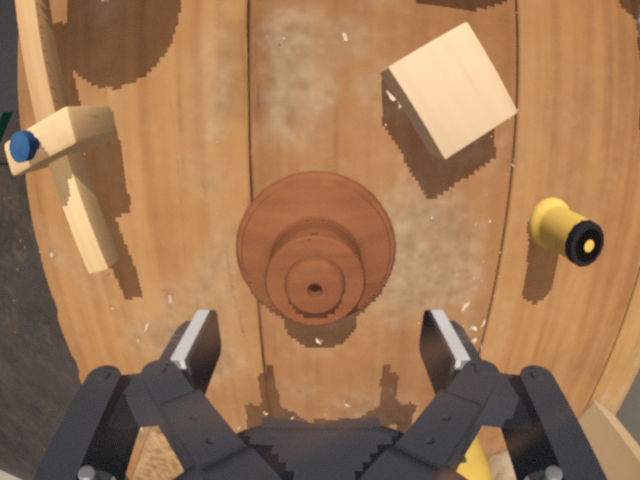

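The spigot hole is at (315,289), against a predicted (315,287), so the base position is confirmed. Next: descend and grip.

{"api": "move_arm", "payload": {"increments": [[-0.1,-0.15,2.5,0,0,0],[-0.1,-0.15,4.5,0,0,0],[-0.1,-0.15,5.8,0,0,0],[-0.1,-0.15,6.3,0,0,0],[-0.1,-0.15,6.3,0,0,0],[-0.1,-0.15,6.3,0,0,0]]}}

```text
clock: 3.55
eef_pos: [442.0, -262.9, 22.9]
tool_rot: [3.141, 0.001, 1.571]
force: [-0.7, 0.4, 0.1]
width: 85.8
```

{"api": "move_arm", "payload": {"increments": [[0,0,0,0,0,0],[0,0,0,0,0,0],[0,0,0,0,0,0],[0,0,0,0,0,0],[0,0,0,0,0,0],[0,0,0,0,0,0],[0,0,0,0,0,0],[0,0,0,0,0,0]], "grip": -1}}

```text
clock: 4.35
eef_pos: [441.8, -262.7, 23.2]
tool_rot: [3.141, 0.0, 1.572]
force: [-2.3, 0.8, 7.4]
width: 52.6
```

```bash
python3 -c "
from h import *
s=ctrl.read_state();print(s['eef_pos'],s['force'],s['width'],s['tool_rot'])"
```

```text
[ 441.76059856 -262.65439133   23.23059398] [-2.29293361  0.79023873  7.42332746] 52.58015906120005 [3.14070308e+00 2.76249653e-04 1.57151051e+00]
```

{"api": "move_arm", "payload": {"increments": [[0,0,-1,0,0,0],[0,0,-3,0,0,0],[0,0,-5.5,0,0,0],[0,0,-7.5,0,0,0],[1.5,0.5,-8,0,0,0],[4,2,-8,0,0,0],[7,3.5,-8,0,0,0],[10,5,-8,0,0,0],[13,6.5,-8,0,0,0],[14.8,7.6,-8,0,0,0],[15.3,7.9,-8,0,0,0],[15.3,7.9,-8,0,0,0],[15.3,7.9,-8,0,0,0]]}}

```text
clock: 5.65
eef_pos: [519.5, -110.9, 102.4]
tool_rot: [-3.141, 0.001, 1.57]
force: [-0.4, -0.3, -3.6]
width: 52.4
```

```bash
python3 look.py w3
python3 - <<'E'
from h import *
T=np.load('pics/w3.npy');c=eyes.calibration('wrist')
print(proj(c,[521,1,41.5],T))
E
```

```text
5.65 [ 519.5 -110.9  102.4] [-3.1408e+00  9.0000e-04  1.5699e+00] [-0.4 -0.3 -3.6] 52.4
(np.float64(321.42806497455723), np.float64(65.44551559896388))
```

View pics/w3.png

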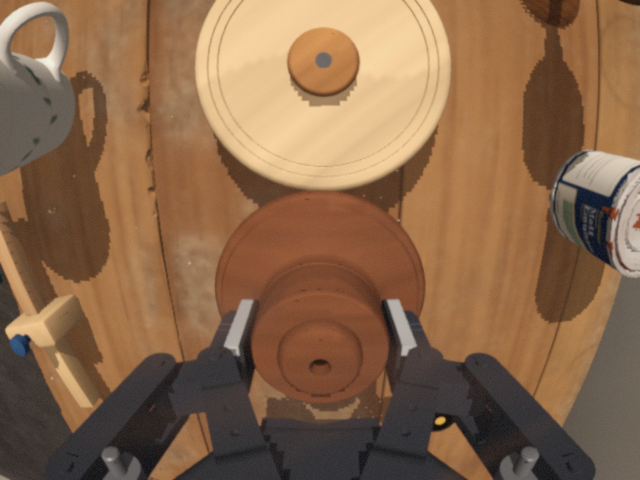

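The plug's centre dot is at (323.5,60). The gripped base's spigot hole is at (319.5,366), and the grip looks level.

Run:
```python
from h import *
T=np.load('pics/w3.npy');c=eyes.calibration('wrist')
p=plane(c,323.5,60,41.5,T);b=plane(c,319.5,366,T[2,3]+36.8,T)
print(p.round(1),b.round(1),(p-b).round(1),ctrl.read_state()['eef_pos'],np.array(T[:3,3]))
```

```text
[522.1   4.1  41.5] [ 520.2 -112.1  139.2] [  1.9 116.2 -97.7] [ 519.42881125 -111.19383534  102.41173842] [ 519.51693174 -110.89084626  102.42872551]
```

{"api": "move_arm", "payload": {"increments": [[1.5,0,0,0,0,0],[4,0.1,0,0,0,0],[7,0.1,0,0,0,0],[9.5,0.2,0,0,0,0],[11,0.2,0,0,0,0],[11.5,0.2,0,0,0,0],[11.5,0.2,0.5,0,0,0],[11.5,0.2,1.5,0,0,0],[11.5,0.2,2.5,0,0,0],[11.5,0.2,3,0,0,0],[11.5,0.2,3,0,0,0],[11.5,0.2,3,0,0,0]]}}

```text
clock: 6.9
eef_pos: [522.3, 5.1, 72.0]
tool_rot: [-3.141, 0.0, 1.571]
force: [0.3, -0.5, -3.0]
width: 52.4
```

Run:
```python
from h import *
s=ctrl.read_state();print(s['clock'],s['eef_pos'],s['force'],s['torque'])
print(go([521.3,4.3,56.7],np.pi/2))
```

```text
6.9 [522.25837896   5.0838574   72.03314683] [ 0.27886976 -0.53452002 -2.9606959 ] [ 0.00858692 -0.02379085 -0.04668775]
[-0.08 -0.1   1.53 -0.03  0.01  0.  ]
```

Descend slowly to just short of home and check the force.

{"api": "move_arm", "payload": {"increments": [[-0.1,-0.1,0.3,0,0,0],[-0.1,-0.1,0.6,0,0,0],[-0.1,-0.1,0.9,0,0,0],[-0.1,-0.1,1.1,0,0,0],[-0.1,-0.1,1.3,0,0,0],[-0.1,-0.1,1.3,0,0,0]]}}

```text
clock: 7.5
eef_pos: [521.2, 4.6, 59.0]
tool_rot: [-3.141, -0.0, 1.572]
force: [0.8, -0.2, -3.0]
width: 52.4
```

{"api": "move_arm", "payload": {"increments": [[0,0,0.15,0,0,0],[0,0,0.25,0,0,0],[0,0,0.35,0,0,0],[0,0,0.35,0,0,0]]}}

```text
clock: 7.9
eef_pos: [521.4, 4.6, 56.7]
tool_rot: [3.141, -0.001, 1.571]
force: [-2.2, -0.1, 5.7]
width: 52.4
```

Seated at the expected height, with upward contact force. Release, then retreat upwards and off to the side to look.

{"api": "move_arm", "payload": {"increments": [[0,0,0,0,0,0],[0,0,0,0,0,0],[0,0,0,0,0,0],[0,0,0,0,0,0],[0,0,0,0,0,0]], "grip": 1}}

```text
clock: 8.4
eef_pos: [521.4, 4.5, 55.7]
tool_rot: [-3.142, 0.0, 1.571]
force: [-0.8, -0.1, -0.2]
width: 85.8
```

{"api": "move_arm", "payload": {"increments": [[0,0,-1.5,0,0,0],[0,0,-5,0,0,0],[0,0,-9,0,0,0],[0,0,-12,0,0,0],[0,0,-13,0,0,0],[0,0,-13,0,0,0],[0,0,-13,0,0,0]]}}

```text
clock: 9.1
eef_pos: [520.6, 4.8, 184.8]
tool_rot: [-3.14, -0.0, 1.572]
force: [-0.4, -0.2, 0.0]
width: 85.4
```

```bash
python3 look.py w4
python3 - <<'E'
from h import *
T=np.load('pics/w4.npy');c=eyes.calibration('wrist')
im=cv2.imread('pics/w4.png'); print(proj(c,[522,3.3,93.5],T))
cv2.imwrite('pics/top1.png',eyes.get_image('top')[:,:,::-1])
u,v=map(int,proj(c,[522,3.3,93.5],T))
a=im[v-100:v+100,u-100:u+100]; a=cv2.resize(a,(400,400))
b=cv2.resize(cv2.imread('pics/top1.png')[150:310,130:290],(400,400),interpolation=2)
cv2.imwrite('pics/c4.png',np.hstack([a,b]))
print(go([447,262,170],np.pi/2))
E
```

```text
9.1 [520.6   4.8 184.8] [-3.1399e+00 -2.0000e-04  1.5718e+00] [-0.4 -0.2  0. ] 85.4
(np.float64(321.0666917865553), np.float64(244.96918122984926))
[ 2.574e+01 -7.300e+00  1.440e+00 -1.800e-01  1.000e-02  4.000e-02]
```

View pics/c4.png

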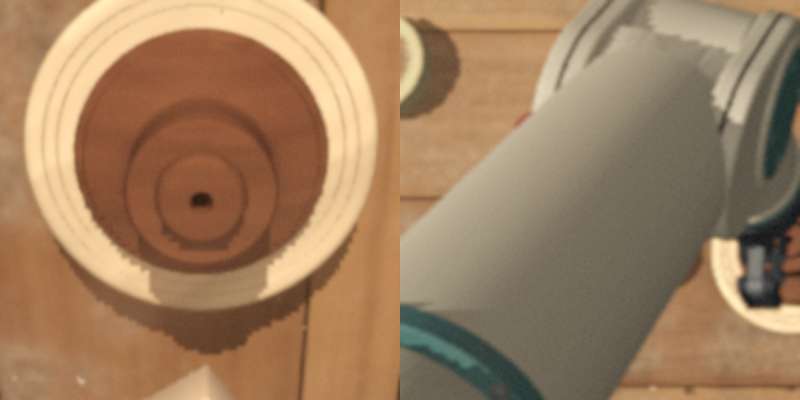

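The base is seated concentric on the turntable, with its spigot hole at about (321,243). Next is the body.

{"api": "move_arm", "payload": {"increments": [[3,-0.8,0,0,0,0],[7.5,-2,0.4,0,0,0],[12,-3.4,0.7,0,0,0],[17,-4.8,1,0,0,0],[21.5,-6,1.2,0,0,0],[24.5,-6.9,1.4,0,0,0],[25.7,-7.3,1.4,0,0,0],[25.7,-7.3,1.4,0,0,0],[25.7,-7.3,1.4,0,0,0]]}}

```text
clock: 10.1
eef_pos: [448.6, 259.4, 171.4]
tool_rot: [-3.141, 0.002, 1.57]
force: [-0.0, -0.1, -0.1]
width: 85.3
```

```bash
python3 look.py w5
python3 - <<'E'
from h import *
T=np.load('pics/w5.npy');c=eyes.calibration('wrist');print(proj(c,[447,262,70],T))
E
```

```text
10.1 [448.6 259.4 171.4] [-3.1414e+00  1.9000e-03  1.5696e+00] [-0.  -0.1 -0.1] 85.3
(np.float64(316.46553833671186), np.float64(234.15402638694405))
```

View pics/w5.png

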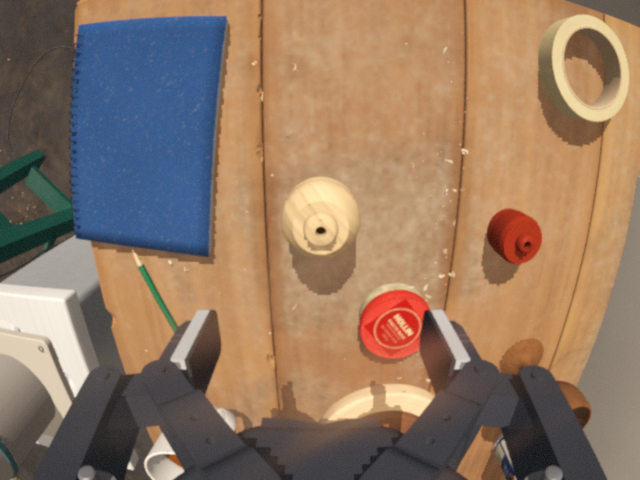

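Body spigot hole at (320.5,230), collar hole at (527,242).

Run:
```python
from h import *
T=np.load('pics/w5.npy');c=eyes.calibration('wrist')
b=plane(c,320.5,230,70,T);print(b.round(1),'collar',plane(c,527,242,44,T).round(1),'tin',plane(c,403,322,29,T).round(1))
s=ctrl.read_state();print(s['eef_pos'],go([b[0],b[1],14],np.pi/2))
```

```text
[449.8 265.   70. ] collar [629.1 246.6  44. ] tin [525.9 163.   29. ]
[448.95418137 258.99210637 171.62997296] [ 6.300e-01  8.000e-02  1.576e+01  1.000e-02  9.000e-02 -1.500e-01]
```

{"api": "move_arm", "payload": {"increments": [[0.6,0.1,2,0,0,0],[0.6,0.1,5,0,0,0],[0.6,0.1,7,0,0,0],[0.6,0.1,8,0,0,0],[0.6,0.1,8,0,0,0],[0.6,0.1,8,0,0,0]]}}

```text
clock: 10.75
eef_pos: [450.1, 266.7, 92.5]
tool_rot: [3.141, -0.0, 1.57]
force: [0.3, -0.2, 0.1]
width: 85.5
```

Run:
```python
from h import *
s=ctrl.read_state();print(s['eef_pos'],go([449.8,265,14],np.pi/2))
```

```text
[450.12588467 266.67924256  92.45155085] [-0.17 -0.04  7.85  0.06 -0.01 -0.06]
```

{"api": "move_arm", "payload": {"increments": [[-0.1,0,2.5,0,0,0],[-0.1,0,5,0,0,0],[-0.1,0,6.8,0,0,0],[-0.1,0,7.8,0,0,0],[-0.1,0,7.8,0,0,0],[-0.1,0,7.8,0,0,0]]}}

```text
clock: 11.35
eef_pos: [449.9, 266.7, 14.7]
tool_rot: [3.14, -0.001, 1.571]
force: [0.2, -0.0, 0.7]
width: 85.3
```

{"api": "move_arm", "payload": {"increments": [[0,0,0,0,0,0],[0,0,0,0,0,0],[0,0,0,0,0,0],[0,0,0,0,0,0],[0,0,0,0,0,0],[0,0,0,0,0,0],[0,0,0,0,0,0]], "grip": -1}}

```text
clock: 12.05
eef_pos: [449.6, 266.9, 15.1]
tool_rot: [3.14, -0.001, 1.572]
force: [-1.0, -0.6, 7.6]
width: 58.9
```

{"api": "move_arm", "payload": {"increments": [[0,0,-1,0,0,0],[0,0,-4,0,0,0],[0,0,-8,0,0,0],[-1.5,0.3,-11,0,0,0],[-5,1.3,-12,0,0,0],[-9,2.5,-12,0,0,0],[-13,3.6,-12,0,0,0],[-17,4.7,-12,0,0,0],[-21,5.8,-12,0,0,0],[-24,6.7,-12,0,0,0],[-25.7,7.1,-12,0,0,0],[-26.1,7.2,-12,0,0,0],[-26.1,7.2,-12,0,0,0],[-26.1,7.2,-12,0,0,0]]}}

```text
clock: 13.45
eef_pos: [520.8, 7.3, 133.8]
tool_rot: [-3.141, -0.001, 1.574]
force: [-0.7, 0.6, -2.5]
width: 58.5
```

```bash
python3 look.py w6
python3 - <<'E'
from h import *
s=ctrl.read_state();print(s['eef_pos'],s['force'],s['width'])
E
```

```text
13.45 [520.8   7.3 133.8] [-3.1408e+00 -1.2000e-03  1.5735e+00] [-0.7  0.6 -2.5] 58.5
[520.82227142   7.52839726 133.77637686] [-0.15752656 -0.61776696 -2.28608715] 58.711258384926296
```

View pics/w6.png

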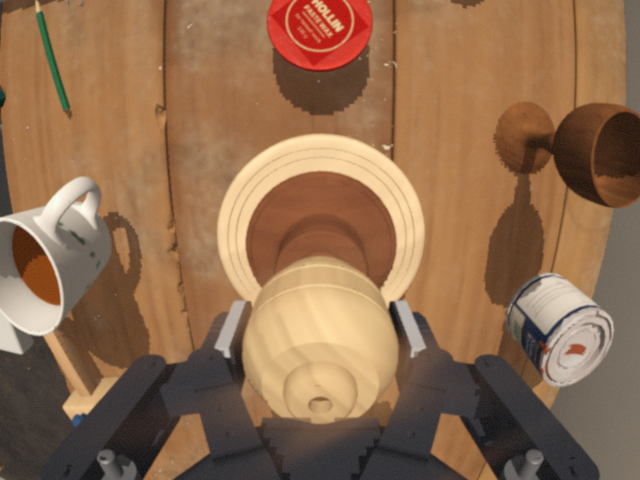

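Body held upright, hole at (319.5,404), with the base and turntable below it. Compute the body's offset from the stack axis.

Run:
```python
from h import *
T=np.load('pics/w6.npy');c=eyes.calibration('wrist')
b=plane(c,319.5,404,T[2,3]+54.9,T);print('body',b.round(1),'rel tool',(b-T[:3,3]).round(1))
# turntable rim: visible edge points left/right/top
P=np.array([plane(c,u,v,33.5,T)[:2] for u,v in [(217.5,225),(425,232),(320,134),(250,154),(392,157)]])
A=np.c_[2*P,np.ones(len(P))];x=np.linalg.lstsq(A,(P**2).sum(1),rcond=None)[0]
print('disc',x[:2].round(1),'R',np.sqrt(x[2]+x[0]**2+x[1]**2).round(1))
T4=np.load('pics/w4.npy');print('base axis',plane(c,321.3,243.5,93.5,T4).round(1))
```

```text
body [521.6   4.2 188.7] rel tool [ 0.8 -3.2 54.9]
disc [522.1   6.9] R 74.2
base axis [522.2   4.4  93.5]
```

{"api": "move_arm", "payload": {"increments": [[0,0.1,1,0,0,0],[0,0.1,1.8,0,0,0],[0,0.1,2.2,0,0,0],[0,0.1,2.5,0,0,0],[0,0.1,2.7,0,0,0],[0,0.1,2.9,0,0,0],[0,0.1,3,0,0,0],[0,0.1,3,0,0,0]]}}

```text
clock: 14.3
eef_pos: [522.3, 5.5, 103.8]
tool_rot: [3.142, -0.0, 1.571]
force: [0.7, -0.6, -2.7]
width: 58.6
```

{"api": "move_arm", "payload": {"increments": [[0.1,0,0.15,0,0,0],[0.1,0,0.3,0,0,0],[0.1,0,0.4,0,0,0],[0.1,0,0.45,0,0,0],[0.1,0,0.45,0,0,0]]}}

```text
clock: 14.8
eef_pos: [522.5, 6.7, 100.6]
tool_rot: [3.141, -0.001, 1.572]
force: [-3.3, -0.2, 10.3]
width: 58.9
```

Home at 100.6 as predicted, with 10 N up. Release and rise.

{"api": "move_arm", "payload": {"increments": [[0,0,0,0,0,0],[0,0,0,0,0,0],[0,0,0,0,0,0],[0,0,0,0,0,0],[0,0,0,0,0,0]], "grip": 1}}

```text
clock: 15.3
eef_pos: [522.3, 6.5, 99.2]
tool_rot: [-3.141, 0.0, 1.572]
force: [-0.6, -0.2, -0.2]
width: 85.4
```

{"api": "move_arm", "payload": {"increments": [[0,0,-1.5,0,0,0],[0,0,-4,0,0,0],[0,0,-8,0,0,0],[0,0,-11,0,0,0],[0,0,-12.5,0,0,0],[0,0,-13,0,0,0],[0,0,-13,0,0,0],[0,0,-13,0,0,0]]}}

```text
clock: 16.1
eef_pos: [521.6, 6.7, 228.3]
tool_rot: [-3.14, 0.0, 1.572]
force: [-1.5, 0.5, 0.1]
width: 85.8
```

```bash
python3 look.py w7
python3 - <<'E'
from h import *
T=np.load('pics/w7.npy');c=eyes.calibration('wrist')
im=cv2.imread('pics/w7.png'); p=proj(c,[522.1,4.2,155.5],T);print(p)
u,v=map(int,p); cv2.imwrite('pics/c7.png',cv2.resize(im[v-100:v+100,u-100:u+100],(600,600))); print(u-100,v-100)
print(go([629,247,160],np.pi/2))
E
```

```text
16.1 [521.6   6.7 228.3] [-3.1397  0.      1.5716] [-1.5  0.5  0.1] 85.8
(np.float64(319.6101536427202), np.float64(256.5083009365895))
219 156
[ 2.403e+01  1.078e+01  6.780e+00 -1.300e-01  1.000e-02  4.000e-02]
```

View pics/c7.png

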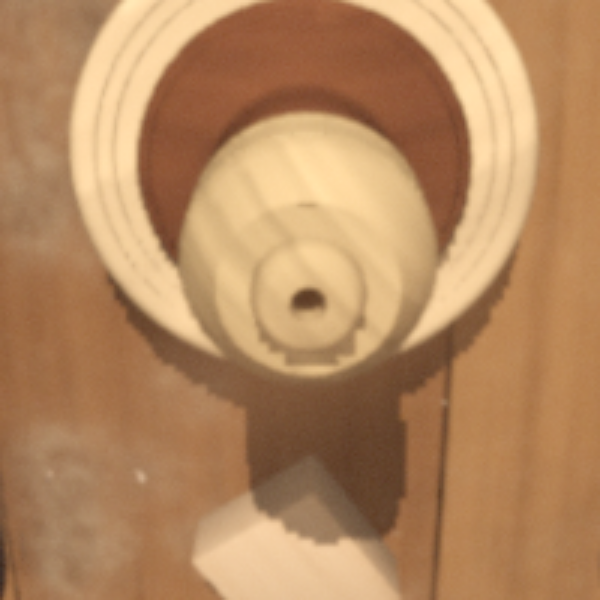

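The body is upright and home, with its hole at full-image (321.7,255.3) within about 1 mm of the axis. Next is the collar.

{"api": "move_arm", "payload": {"increments": [[3,1.3,0,0,0,0],[7,3.1,1,0,0,0],[11,5,2.5,0,0,0],[15,6.7,4,0,0,0],[19,8.5,5.5,0,0,0],[22.5,10,6.5,0,0,0],[24,10.8,7,0,0,0],[24,10.8,7,0,0,0],[24,10.8,7,0,0,0]]}}

```text
clock: 17.05
eef_pos: [629.4, 245.4, 157.9]
tool_rot: [-3.139, 0.002, 1.571]
force: [-0.1, -0.0, 0.1]
width: 85.3
```

```bash
python3 look.py w8
python3 - <<'E'
from h import *
c=eyes.calibration('wrist');print('stack axis',plane(c,321.7,255.3,155.5,np.load('pics/w7.npy')).round(1))
T=np.load('pics/w8.npy');p=proj(c,[629,247,44],T);print(p)
im=cv2.imread('pics/w8.png');u,v=map(int,p);print(u-75,v-75)
cv2.imwrite('pics/c8.png',cv2.resize(im[v-75:v+75,u-75:u+75],(600,600)))
E
```

```text
17.05 [629.4 245.4 157.9] [-3.1392e+00  2.1000e-03  1.5712e+00] [-0.1 -0.   0.1] 85.3
stack axis [523.4   5.  155.5]
(np.float64(318.6578868041268), np.float64(229.9240845972195))
243 154
```

View pics/c8.png

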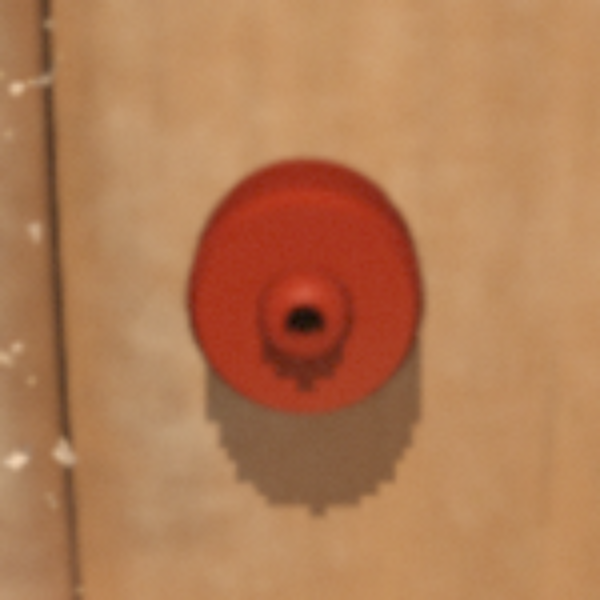

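Collar hole at (319.2,233.5).

Run:
```python
from h import *
c=eyes.calibration('wrist');T=np.load('pics/w8.npy');b=plane(c,319.2,233.5,44,T);print(b.round(1))
s=ctrl.read_state();print(s['eef_pos'],go([b[0],b[1],70],np.pi/2))
```

```text
[629.4 244.3  44. ]
[629.74185143 244.54790009 158.64372751] [-0.01 -0.02  8.86 -0.08  0.11 -0.06]
```

{"api": "move_arm", "payload": {"increments": [[0,0,3,0,0,0],[0,0,7,0,0,0],[0,0,10.5,0,0,0],[0,0,13,0,0,0],[0,0,14.5,0,0,0],[0,0,15.2,0,0,0],[0,0,15.2,0,0,0],[0,0,15.2,0,0,0]]}}

```text
clock: 17.9
eef_pos: [631.3, 246.5, 8.8]
tool_rot: [3.139, -0.001, 1.571]
force: [-0.7, -0.2, -0.6]
width: 85.5
```

{"api": "move_arm", "payload": {"increments": [[0,0,0,0,0,0],[0,0,0,0,0,0],[0,0,0,0,0,0],[0,0,0,0,0,0],[0,0,0,0,0,0],[0,0,0,0,0,0],[0,0,0,0,0,0],[0,0,0,0,0,0]], "grip": -1}}

```text
clock: 18.7
eef_pos: [630.8, 246.9, 8.5]
tool_rot: [3.14, -0.001, 1.572]
force: [-0.9, -0.3, 7.0]
width: 43.9
```

{"api": "move_arm", "payload": {"increments": [[0,0,-1,0,0,0],[0,0,-4,0,0,0],[0,0,-8,0,0,0],[0,0,-12,0,0,0],[-1,-0.4,-15.5,0,0,0],[-4,-1.8,-17.5,0,0,0],[-8,-3.6,-18,0,0,0],[-12,-5.4,-18,0,0,0],[-16,-7.2,-18,0,0,0],[-20,-9,-18,0,0,0],[-23,-10.3,-18,0,0,0],[-24,-10.8,-18,0,0,0],[-24,-10.8,-18,0,0,0],[-24,-10.8,-18,0,0,0]]}}

```text
clock: 20.1
eef_pos: [523.1, 8.0, 187.6]
tool_rot: [3.141, -0.001, 1.573]
force: [-0.1, -0.7, -1.1]
width: 44.3
```

```bash
python3 look.py w9
```

```text
20.1 [523.1   8.  187.6] [ 3.1405e+00 -1.2000e-03  1.5728e+00] [-0.1 -0.7 -1.1] 44.3
```

View pics/w9.png

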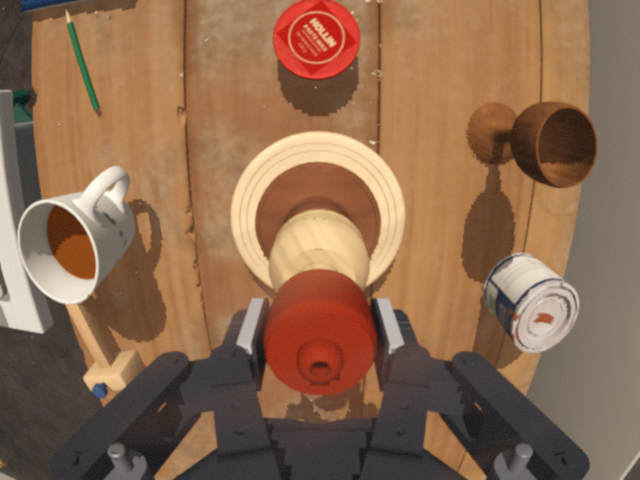

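Collar held level, hole at (320,367). Its offset from the tool:

Run:
```python
from h import *
c=eyes.calibration('wrist');T=np.load('pics/w9.npy');b=plane(c,320,367,T[2,3]+35.5,T);print(b.round(1),(b-T[:3,3]).round(1))
s=ctrl.read_state();print(s['eef_pos'])
```

```text
[524.    5.1 223.1] [ 0.8 -2.8 35.5]
[523.17576699   8.45609312 187.35709871]
```

{"api": "move_arm", "payload": {"increments": [[-0.1,0,1,0,0,0],[-0.1,0,1.6,0,0,0],[-0.1,0,2,0,0,0],[-0.1,0,2.3,0,0,0],[-0.1,0,2.5,0,0,0],[-0.1,0,2.7,0,0,0],[-0.1,0,2.7,0,0,0]]}}

```text
clock: 20.85
eef_pos: [522.3, 5.5, 160.1]
tool_rot: [-3.141, -0.0, 1.571]
force: [-0.6, -0.3, -1.4]
width: 44.1
```

{"api": "move_arm", "payload": {"increments": [[0.15,0,0.1,0,0,0],[0.15,0,0.2,0,0,0],[0.15,0,0.35,0,0,0],[0.15,0,0.45,0,0,0],[0.15,0,0.5,0,0,0],[0.15,0,0.5,0,0,0]]}}

```text
clock: 21.45
eef_pos: [522.4, 7.1, 155.9]
tool_rot: [3.141, -0.0, 1.571]
force: [-1.9, -0.3, 5.8]
width: 44.0
```

Collar home at 155.9 (expected 156.0). Release and rise.

{"api": "move_arm", "payload": {"increments": [[0,0,0,0,0,0],[0,0,0,0,0,0],[0,0,0,0,0,0],[0,0,0,0,0,0],[0,0,0,0,0,0]], "grip": 1}}

```text
clock: 21.95
eef_pos: [522.3, 7.1, 155.2]
tool_rot: [-3.141, 0.0, 1.572]
force: [-0.1, -0.8, 0.2]
width: 85.9
```

{"api": "move_arm", "payload": {"increments": [[0,0,-1.5,0,0,0],[0,0,-4,0,0,0],[0,0,-8,0,0,0],[0,0,-11,0,0,0],[0,0,-12.5,0,0,0],[0,0,-13,0,0,0],[0,0,-13,0,0,0],[0,0,-13,0,0,0]]}}

```text
clock: 22.75
eef_pos: [521.6, 7.2, 284.3]
tool_rot: [-3.14, 0.0, 1.572]
force: [0.7, -0.3, -0.0]
width: 85.5
```

```bash
python3 look.py w10
python3 - <<'E'
from h import *
T=np.load('pics/w10.npy');c=eyes.calibration('wrist')
im=cv2.imread('pics/w10.png'); p=proj(c,[523.2,4.9,191.5],T);print(p)
u,v=map(int,p); a=im[v-100:v+100,u-100:u+100]; cv2.imwrite('pics/c10.png',cv2.resize(a,(600,600))); print(u-100,v-100)
w1=np.load('pics/w2.npy');print('holder',plane(c,588,246,50,w1),plane(c,528,198,50,np.load('pics/w1.npy')))
print(go([613,-245,160],np.pi/2))
E
```

```text
22.75 [521.6   7.2 284.3] [-3.1397e+00  1.0000e-04  1.5716e+00] [ 0.7 -0.3 -0. ] 85.5
(np.float64(321.2642681341736), np.float64(245.19858410422702))
221 145
holder [ 614.76843602 -244.14631871   50.        ] [ 614.67196263 -243.08332499   50.        ]
[-2.522e+01  9.160e+00  1.239e+01 -1.400e-01  1.000e-02  5.000e-02]
```

View pics/c10.png

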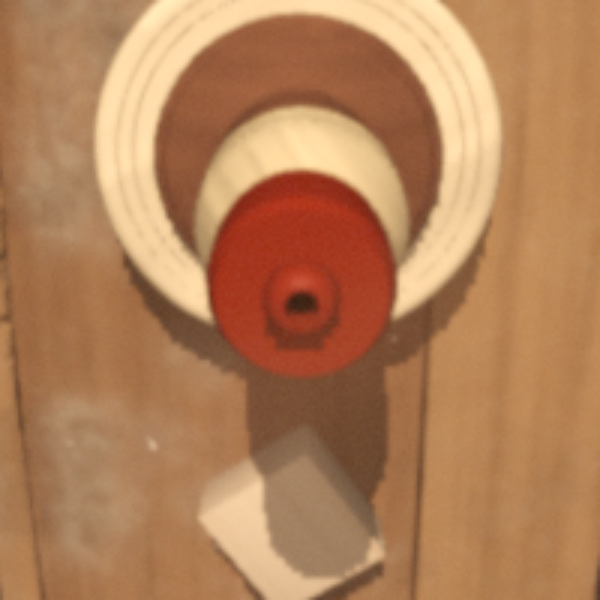

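Collar straight, with its hole on the predicted axis point. Next is the holder.

{"api": "move_arm", "payload": {"increments": [[-3,1.1,0,0,0,0],[-7,2.6,1,0,0,0],[-11,4.1,3,0,0,0],[-15,5.6,5.5,0,0,0],[-19,7.1,8,0,0,0],[-22.5,8.4,10.5,0,0,0],[-24.7,9.2,12,0,0,0],[-25.1,9.3,12.4,0,0,0],[-25.1,9.3,12.4,0,0,0],[-25.1,9.3,12.4,0,0,0],[-25.1,9.3,12.4,0,0,0]]}}

```text
clock: 23.9
eef_pos: [616.1, -242.0, 162.2]
tool_rot: [3.14, -0.001, 1.574]
force: [1.6, 1.0, 1.0]
width: 85.7
```

```bash
python3 look.py w11
python3 - <<'E'
from h import *
T=np.load('pics/w11.npy');c=eyes.calibration('wrist')
im=cv2.imread('pics/w11.png');p=proj(c,[614.7,-243.6,50],T);print(p)
# black ring
u,v=map(int,p);g=im[v-40:v+40,u-40:u+40].max(2)
m=(g<60).astype(np.uint8); k=max(cv2.findContours(m,0,1)[0],key=cv2.contourArea)
e=cv2.fitEllipse(k);q=(e[0][0]+u-40,e[0][1]+v-40);print(e[1],q)
b=plane(c,*q,50,T);print(b.round(1),ctrl.read_state()['eef_pos'],go([b[0],b[1],9],np.pi/2))
cv2.imwrite('pics/c11.png',cv2.resize(im[v-75:v+75,u-75:u+75],(600,600)))
E
```

```text
23.9 [ 616.1 -242.   162.2] [ 3.1404e+00 -8.0000e-04  1.5738e+00] [1.6 1.  1. ] 85.7
(np.float64(316.67094124242357), np.float64(235.26291800185348))
(28.88701820373535, 34.91293716430664) (313.3155746459961, 231.87215042114258)
[ 612.3 -241.    50. ] [ 616.15859424 -242.18648377  162.34245508] [ 0.11 -0.41 15.33  0.08 -0.03  0.16]
```

View pics/c11.png

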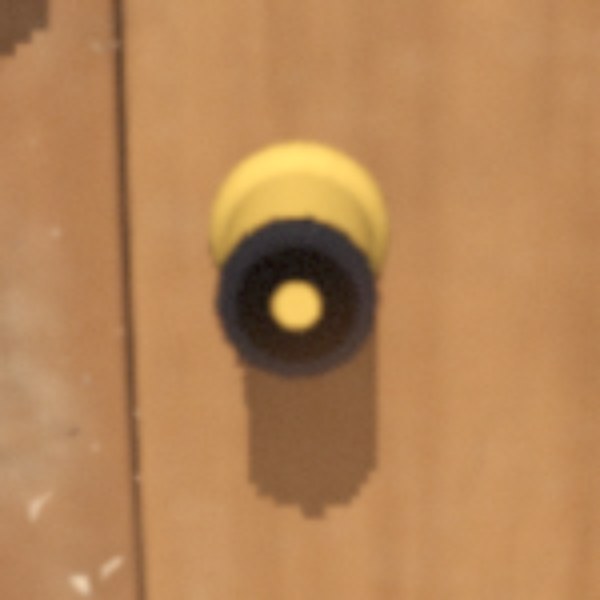

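The ring's centre is at full-image (315.1,234.4) (my mask fit had caught only part of it), which gives holder ≈ (613.8,-243).

{"api": "move_arm", "payload": {"increments": [[-0.1,-0.2,3,0,0,0],[-0.1,-0.2,7,0,0,0],[-0.1,-0.2,10.5,0,0,0],[-0.1,-0.2,13,0,0,0],[-0.1,-0.2,14.5,0,0,0],[-0.1,-0.2,15.3,0,0,0],[-0.1,-0.2,15.3,0,0,0],[-0.1,-0.2,15.3,0,0,0]]}}

```text
clock: 24.75
eef_pos: [614.5, -245.3, 9.6]
tool_rot: [3.14, 0.001, 1.572]
force: [-0.0, -1.9, -0.7]
width: 85.4
```

{"api": "move_arm", "payload": {"increments": [[0,0,0,0,0,0],[0,0,0,0,0,0],[0,0,0,0,0,0],[0,0,0,0,0,0],[0,0,0,0,0,0],[0,0,0,0,0,0],[0,0,0,0,0,0],[0,0,0,0,0,0],[0,0,0,0,0,0]], "grip": -1}}

```text
clock: 25.65
eef_pos: [613.1, -245.2, 9.7]
tool_rot: [-3.141, -0.0, 1.571]
force: [-3.6, 0.1, 9.8]
width: 29.2
```

{"api": "move_arm", "payload": {"increments": [[0,0,-1,0,0,0],[0,0,-4,0,0,0],[0,0,-8,0,0,0],[0,0,-12.5,0,0,0],[0,0,-17,0,0,0],[1.5,-0.5,-20,0,0,0],[5,-1.8,-21.3,0,0,0],[9,-3.3,-21.3,0,0,0],[13,-4.7,-21.3,0,0,0],[17,-6.2,-21.3,0,0,0],[21,-7.6,-21.3,0,0,0],[24,-8.7,-21.3,0,0,0],[24.8,-9,-21.3,0,0,0],[24.8,-9,-21.3,0,0,0],[24.8,-9,-21.3,0,0,0]]}}

```text
clock: 27.15
eef_pos: [524.0, 1.6, 221.7]
tool_rot: [3.14, 0.001, 1.57]
force: [0.2, 0.0, -0.5]
width: 28.7
```

```bash
python3 look.py w12
```

```text
27.15 [524.    1.6 221.7] [3.1402e+00 1.1000e-03 1.5702e+00] [ 0.2  0.  -0.5] 28.7
```

View pics/w12.png

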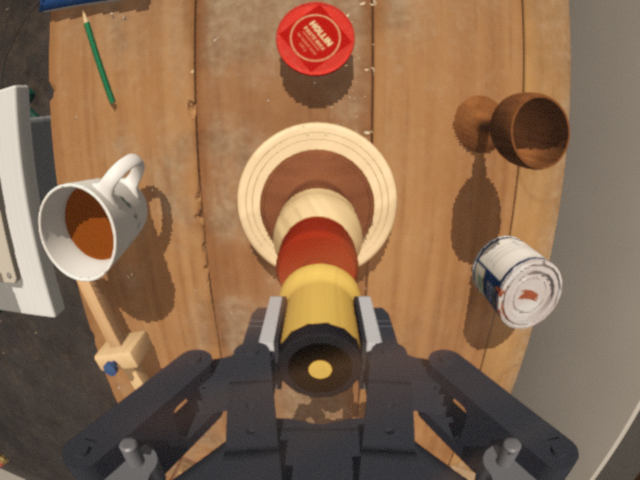

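Holder gripped, ring centre about (320,360.5), collar visible beneath it.

Run:
```python
from h import *
c=eyes.calibration('wrist');T=np.load('pics/w12.npy');b=plane(c,320,360.5,T[2,3]+40.3,T);print(b.round(1),(b-T[:3,3]).round(1),ctrl.read_state()['eef_pos'].round(1))
```

```text
[524.8   5.7 262. ] [ 0.8  4.1 40.3] [524.    1.1 221.6]
```

{"api": "move_arm", "payload": {"increments": [[0.1,-0.1,0.8,0,0,0],[0.1,-0.1,1.4,0,0,0],[0.1,-0.1,1.8,0,0,0],[0.1,-0.1,2.1,0,0,0],[0.1,-0.1,2.3,0,0,0],[0.1,-0.1,2.4,0,0,0],[0.1,-0.1,2.4,0,0,0]]}}

```text
clock: 27.9
eef_pos: [522.4, 4.0, 197.2]
tool_rot: [-3.142, -0.0, 1.572]
force: [-0.1, -0.9, -0.8]
width: 28.9
```

{"api": "move_arm", "payload": {"increments": [[-0.15,0,0.1,0,0,0],[-0.15,0,0.2,0,0,0],[-0.15,0,0.35,0,0,0],[-0.15,0,0.45,0,0,0],[-0.15,0,0.5,0,0,0],[-0.15,0,0.5,0,0,0]]}}

```text
clock: 28.5
eef_pos: [522.5, 2.6, 193.1]
tool_rot: [3.141, -0.001, 1.571]
force: [-2.0, 0.4, 7.1]
width: 28.9
```

Holder home at 193.1 (expected 193.2). Release, rise straight up, then move aside so the fixed cameras can see.

{"api": "move_arm", "payload": {"increments": [[0,0,0,0,0,0],[0,0,0,0,0,0],[0,0,0,0,0,0],[0,0,0,0,0,0],[0,0,0,0,0,0],[0,0,0,0,0,0]], "grip": 1}}

```text
clock: 29.1
eef_pos: [522.3, 2.5, 192.2]
tool_rot: [-3.141, 0.0, 1.572]
force: [-0.8, 0.2, -0.1]
width: 85.4
```

{"api": "move_arm", "payload": {"increments": [[0,0,-1.5,0,0,0],[0,0,-4,0,0,0],[0,0,-8,0,0,0],[0,0,-12,0,0,0],[0,0,-14,0,0,0],[3,0,-14,0,0,0],[8,0,-14,0,0,0],[13,0,-14,0,0,0],[18,0,-14,0,0,0],[23,0,-14,0,0,0],[26,0,-14,0,0,0],[28,0,-14,0,0,0],[28,0,-14,0,0,0],[28,0,-14,0,0,0]]}}

```text
clock: 30.5
eef_pos: [522.4, 280.8, 332.2]
tool_rot: [-3.142, 0.002, 1.57]
force: [-0.3, 0.7, 0.3]
width: 85.2
```

Run:
```python
from h import *
out=[]
S=eyes.get_image('scene')[:,:,::-1];t=eyes.get_image('top')[:,:,::-1]
cv2.imwrite('pics/sf.png',S);cv2.imwrite('pics/tf.png',t)
a=cv2.resize(S[130:300,205:375],(400,400),interpolation=2);b=cv2.resize(t[130:310,200:400],(400,360),interpolation=2)
cv2.imwrite('pics/fin.png',np.hstack([a,np.vstack([b,np.zeros((40,400,3),np.uint8)])]))
# predicted top-centre pixels at axis
for n in('scene','top'):
    c=eyes.calibration(n);P=np.linalg.inv(c['pose'])
    for z in(33.5,233.5):
        q=P@[523,4.5,z,1];print(n,z,c['cx']-c['fx']*q[0]/q[2],c['cy']+c['fy']*q[1]/q[2])
```

```text
scene 33.5 288.2276674869273 229.0556674471794
scene 233.5 285.3183013577482 162.18966052033232
top 33.5 286.79263451273187 248.6835313976645
top 233.5 276.65516501153706 232.27275963350635
```

View pics/fin.png

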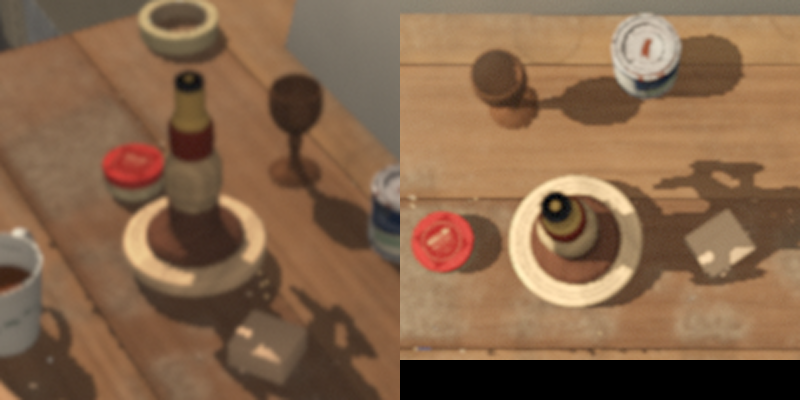

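The lamp stands complete. Its ring is at about scene (285,164), against a predicted (285,162) for straight. Next, a numeric straightness check and a bystander check, comparing with the first images.

Run:
```python
from h import *
def big(m): 
    k=max(cv2.findContours(m.astype(np.uint8),0,1)[0],key=cv2.contourArea);return cv2.minEnclosingCircle(k)
rays={}
for n,f,(x0,y0,x1,y1) in(('top','tf',(262,218,295,250)),('scene','sf',(272,150,300,180))):
    im=cv2.imread(f'pics/{n}0.png'.replace(n+'0',f));g=im[y0:y1,x0:x1].max(2)
    for th in(45,60,75):
        (u,v),r=big(g<th);print(n,th,round(u+x0,1),round(v+y0,1),round(r,1))
        if th==60: rays[n]=(u+x0,v+y0)
ct,cs=eyes.calibration('top'),eyes.calibration('scene')
print('ring: top@233.5',plane(ct,*rays['top'],233.5).round(1),'scene',plane(cs,*rays['scene'],233.5).round(1),'cross',cross(ray(ct,*rays['top']),ray(cs,*rays['scene'])))
# bystander shift (template match before/after)
a,b=cv2.imread('pics/scene0.png'),cv2.imread('pics/sf.png')
for k,(x,y,w) in dict(goblet=(330,185,24),block=(319,278,20),tin=(262,204,15),bottle=(411,345,32)).items():
    t=a[y-w:y+w,x-w:x+w];s=b[y-w-8:y+w+8,x-w-8:x+w+8]
    r=cv2.matchTemplate(s,t,cv2.TM_CCOEFF_NORMED);_,m,_,l=cv2.minMaxLoc(r);print(k,l[0]-8,l[1]-8,round(m,2))
s=ctrl.read_state();T=tool(s);w=eyes.get_image('wrist');cv2.imwrite('pics/wf.png',w[:,:,::-1])
```

```text
top 45 277.7 233.3 6.8
top 60 277.8 233.6 7.2
top 75 277.7 233.4 7.6
scene 45 284.7 165.0 4.8
scene 60 285.0 164.5 5.2
scene 75 285.0 164.5 5.6
ring: top@233.5 [520.5   2.3 233.5] scene [518.3  -3.3 233.5] cross (array([521.29073996,   2.90533481, 228.75285221]), np.float64(0.14180927868726698))
goblet 0 0 1.0
block 0 2 0.76
tin 0 0 0.96
bottle 3 1 0.64
```

Ring triangulates to (521,3), over the plug, so the lamp is straight. The block and bottle matches are weak because of the arm's shadow, so I'll recheck both from the top view and from the arm's own images.

Run:
```python
from h import *
a,b=cv2.imread('pics/top0.png'),cv2.imread('pics/tf.png')
sat=lambda i:cv2.cvtColor(i,cv2.COLOR_BGR2HSV)
for k,(x,y,w) in dict(goblet=(252,172,22),block=(360,251,21),tin=(221,250,18),bottle=(505,228,26)).items():
    for nm,f in(('bgr',lambda i:i),('sat',lambda i:sat(i)[...,1]),('hue',lambda i:sat(i)[...,0])):
        A,B=f(a),f(b);r=cv2.matchTemplate(B[y-w-8:y+w+8,x-w-8:x+w+8],A[y-w:y+w,x-w:x+w],cv2.TM_CCOEFF_NORMED);_,m,_,l=cv2.minMaxLoc(r);print(k,nm,l[0]-8,l[1]-8,round(m,2))
c=eyes.calibration('wrist')
# block outline in wrist pictures before (w1) and after last pass over (w10): top-face nearest corner
def blk(n):
    T=np.load(f'pics/{n}.npy');im=cv2.imread(f'pics/{n}.png');h=sat(im)
    p=proj(c,[522,-158,30],T);u,v=map(int,p);w=55;s=im[max(v-w,0):v+w,u-w:u+w];hs=h[max(v-w,0):v+w,u-w:u+w]
    m=(hs[...,1]<105)&(hs[...,2]>90);m=cv2.morphologyEx(m.astype(np.uint8),cv2.MORPH_OPEN,np.ones((5,5)))
    k=max(cv2.findContours(m,0,1)[0],key=cv2.contourArea);(x,y),wh,an=cv2.minAreaRect(k)
    print(n,np.round(wh),round(an),plane(c,x+u-w,y+max(v-w,0),25,T).round(1))
for n in('w1','w2','w4','w7','w10'): blk(n)
```

```text
goblet bgr 0 0 1.0
goblet sat 0 0 0.91
goblet hue 0 0 0.8
block bgr 1 0 0.8
block sat 0 0 0.96
block hue 0 0 0.87
tin bgr 0 0 1.0
tin sat 0 0 1.0
tin hue 0 0 0.99
bottle bgr 3 0 0.76
bottle sat 2 0 0.94
bottle hue 1 0 0.96
w1 [77. 76.] 58 [ 516.8 -161.3   25. ]
w2 [109.  96.] 62 [ 519.  -159.8   25. ]
w4 [61. 60.] 61 [ 516.4 -155.4   25. ]
w7 [55. 57.] 62 [ 517.8 -155.6   25. ]
w10 [52. 28.] 49 [ 509.6 -163.6   25. ]
```

Run:
```python
from h import *
def corr(A,B,lim):
    pass
for fs,box in((('top0','top1','tf'),(470,200,535,255)),(('scene0','sf'),(385,295,440,385))):
    x0,y0,x1,y1=box; ref=None
    for f in fs:
        im=cv2.imread(f'pics/{f}.png')[y0:y1,x0:x1];h=cv2.cvtColor(im,cv2.COLOR_BGR2HSV)
        o=(h[...,0]<14)&(h[...,1]>185); yl=(h[...,0]>17)&(h[...,0]<32)&(h[...,1]>160)
        M=lambda m:(np.argwhere(m).mean(0)[::-1].round(1) if m.any() else None, int(m.sum()))
        g=cv2.Canny(cv2.GaussianBlur(h[...,1],(3,3),0),60,150).astype(np.float32)
        if ref is None: ref=g
        print(f,'orange',M(o),'yellow',M(yl),'V',int(h[...,2].mean()),'edge shift',np.round(cv2.phaseCorrelate(ref,g),2).tolist() if False else cv2.phaseCorrelate(ref,g))
```

```text
top0 orange (None, 0) yellow (None, 0) V 170 edge shift ((0.0, 0.0), 1.0)
top1 orange (array([44., 19.]), 1) yellow (None, 0) V 132 edge shift ((1.6003079911644065, -0.5332999768064148), 0.673709210201546)
tf orange (None, 0) yellow (None, 0) V 145 edge shift ((1.5644052568439335, -0.32577628016020554), 0.7351398368400556)
scene0 orange (array([27.5, 17.5]), 2) yellow (None, 0) V 123 edge shift ((0.0, 0.0), 1.0)
sf orange (array([30.5, 19.5]), 2) yellow (None, 0) V 113 edge shift ((-0.7087804420523831, 3.3546362321880707), 0.22161512586805557)
```

Lighting differs between the pictures because of the arm's shadow. Putting the arm back near its start pose gives a like-for-like comparison.

Run:
```python
from h import *
print(ctrl.read_state()['eef_pos'],go([285.5,584,300],2.687),go([285.5,584,231],2.687))
```

```text
[522.78332479 280.00702432 332.64661997] [ 3.033e+01 -2.382e+01  3.230e+00 -0.000e+00  5.000e-02 -6.412e+01] [ 3.034e+01 -2.382e+01  1.013e+01 -0.000e+00  5.000e-02 -6.412e+01]
```

{"api": "move_arm", "payload": {"increments": [[4,-3,0.5,0,0,-8],[8,-6,1,0,0,-16],[12,-9,2,0,0,-24],[16,-12,3,0,0,-32],[20,-15,4,0,0,-40],[24,-18,6,0,0,-48],[28,-21,8,0,0,-56],[30.3,-23.8,10,0,0,-64.1],[30.3,-23.8,10,0,0,-64.1],[30.3,-23.8,10,0,0,-64.1],[30.3,-23.8,10,0,0,-64.1],[30.3,-23.8,10,0,0,-64.1],[30.3,-23.8,10,0,0,-64.1]]}}

```text
clock: 31.95
eef_pos: [285.8, 584.5, 233.3]
tool_rot: [3.14, 0.001, 2.687]
force: [-0.4, -0.1, -0.1]
width: 85.7
```

Run:
```python
from h import *
print(ctrl.read_state()['eef_pos'])
B=dict(top=dict(goblet=(252,172,22),block=(360,251,21),tin=(221,250,18),bottle=(505,228,26),thandle=(545,280,20)),scene=dict(goblet=(330,185,24),block=(319,278,20),tin=(262,204,15),bottle=(411,345,32),thandle=(405,438,22)))
for n in B:
    b=eyes.get_image(n)[:,:,::-1].copy();cv2.imwrite(f'pics/{n}_end.png',b);a=cv2.imread(f'pics/{n}0.png')
    for k,(x,y,w) in B[n].items():
        r=cv2.matchTemplate(b[y-w-8:y+w+8,x-w-8:x+w+8],a[y-w:y+w,x-w:x+w],cv2.TM_CCOEFF_NORMED);_,m,_,l=cv2.minMaxLoc(r);d=np.abs(a[y-w:y+w,x-w:x+w].astype(int)-b[y-w:y+w,x-w:x+w])
        print(n,k,l[0]-8,l[1]-8,round(m,3),'mean diff',d.mean().round(1))
```

```text
[285.82556668 584.54140971 233.26702333]
top goblet 0 0 0.998 mean diff 1.6
top block 0 1 0.731 mean diff 24.2
top tin 0 0 0.998 mean diff 1.4
top bottle 2 0 0.978 mean diff 6.2
top thandle 0 0 0.999 mean diff 1.2
scene goblet 0 0 0.999 mean diff 0.8
scene block -1 1 0.788 mean diff 16.1
scene tin -1 0 0.945 mean diff 3.0
scene bottle 2 2 0.97 mean diff 3.4
scene thandle 0 0 0.999 mean diff 0.7
```

The glue bottle has moved slightly: it shows the same shift in both views, while the reference object beside it shows none. The cause is probably the wrist housing grazing it during the low base grasp. Next I'll find how far it moved and whether it stands upright.

Run:
```python
from h import *
def ecc(n,x0,y0,x1,y1):
    a,b=[cv2.cvtColor(cv2.imread(f'pics/{n}{s}.png'),cv2.COLOR_BGR2GRAY)[y0:y1,x0:x1].astype(np.float32) for s in('0','_end')]
    cc,W=cv2.findTransformECC(a,b,np.eye(2,3,dtype=np.float32),cv2.MOTION_TRANSLATION,(3,200,1e-6),None,3)
    return round(cc,3),W[:,2].round(2)
for k,bx in dict(nozzle=('top',506,208,528,230),body=('top',474,212,528,250),foot=('top',472,230,490,250),blk=('top',340,232,382,272),thandle=('top',526,256,562,304)).items(): print('top',k,ecc(*bx))
for k,bx in dict(nozzle=('scene',405,298,430,322),body=('scene',390,310,436,380),foot=('scene',390,350,430,382)).items(): print('scene',k,ecc(*bx))
# orange nozzle tip & yellow silhouettes by hue, both times
for n,(x0,y0,x1,y1) in dict(top=(465,195,540,260),scene=(380,290,445,390)).items():
    for s in('0','_end'):
        h=cv2.cvtColor(cv2.imread(f'pics/{n}{s}.png')[y0:y1,x0:x1],cv2.COLOR_BGR2HSV)
        if n=='top' and s=='0': print(np.percentile(h[15:35,15:60].reshape(-1,3),[5,50,95],axis=0))
        m=((h[...,0]>18)&(h[...,0]<30)&(h[...,1]>140)).astype(np.uint8)
        cs=cv2.findContours(m,0,1)[0]
        if cs: k=max(cs,key=cv2.contourArea);r=cv2.boundingRect(k);print(n,s,(r[0]+x0,r[1]+y0,r[2],r[3]),k[:,0].mean(0))
```

```text
top nozzle (0.99, array([ 2.76, -0.54], dtype=float32))
top body (0.975, array([ 1.66, -0.24], dtype=float32))
top foot (0.912, array([ 0.83, -0.17], dtype=float32))
top blk (0.75, array([0.62, 0.87], dtype=float32))
top thandle (1.0, array([ 0.01, -0.  ], dtype=float32))
scene nozzle (0.991, array([2.96, 1.91], dtype=float32))
scene body (0.972, array([2.15, 1.77], dtype=float32))
scene foot (0.903, array([0.63, 0.93], dtype=float32))
[[ 13.   119.95 160.  ]
 [ 20.   133.   209.  ]
 [ 21.   169.   249.  ]]
top 0 (491, 224, 35, 22) [42.24770642 41.4587156 ]
top _end (490, 225, 38, 21) [42.79464286 41.92857143]
scene 0 (405, 340, 20, 35) [35.21256039 65.31884058]
scene _end (396, 354, 24, 24) [25.45185185 77.4       ]
```

Run:
```python
from h import *
ct,cs=eyes.calibration('top'),eyes.calibration('scene')
def orange(n,x0,y0,x1,y1,s):
    h=cv2.cvtColor(cv2.imread(f'pics/{n}{s}.png')[y0:y1,x0:x1],cv2.COLOR_BGR2HSV)
    m=((h[...,0]<16)&(h[...,1]>150)&(h[...,2]>150)).astype(np.uint8)
    k=max(cv2.findContours(m,0,1)[0],key=cv2.contourArea);M=cv2.moments(k);return np.array([M['m10']/M['m00']+x0,M['m01']/M['m00']+y0]),cv2.contourArea(k)
t0,at=orange('top',495,200,535,240,'0');s0,as_=orange('scene',400,295,435,325,'0')
t1,_=orange('top',495,200,535,240,'_end');s1,_=orange('scene',400,295,435,325,'_end')
print(t0,at,s0,as_,t1-t0,s1-s0)
p0,e0=cross(ray(ct,*t0),ray(cs,*s0));p1,e1=cross(ray(ct,*(t0+[2.76,-.54])),ray(cs,*(s0+[2.96,1.91])))
print(p0,e0,p1,e1,p1-p0)
def pr(c,p):
    q=np.linalg.inv(c['pose'])@np.r_[p,1];return np.array([c['cx']-c['fx']*q[0]/q[2],c['cy']+c['fy']*q[1]/q[2]])
d=p1-p0;d[2]=0
for c,n in((ct,'top'),(cs,'scene')):
    f=np.r_[p0[:2],0];print(n,'foot px',pr(c,f),'expected foot shift for pure slide',pr(c,f+d)-pr(c,f))
# wrist pictures w1,w2: predicted nozzle pixel
c=eyes.calibration('wrist')
for n in('w1','w2'): print(n,proj(c,p0,np.load(f'pics/{n}.npy')),proj(c,p1,np.load(f'pics/{n}.npy')))
```

```text
[516.91456077 219.89651023] 138.5 [412.10769231 311.06666667] 32.5 [ 3.12436867 -0.83933261] [4.5158371  0.84705882]
[ 556.78229598 -456.97112498  172.53158197] 8.811862223448845 [ 558.57844968 -462.94644661  171.9379417 ] 7.647796315867974 [ 1.7961537  -5.97532164 -0.59364027]
top foot px [485.46039922 237.35869397] expected foot shift for pure slide [ 2.51685018 -0.74544764]
scene foot px [405.30819206 366.59872509] expected foot shift for pure slide [2.42339972 1.77985033]
w1 (np.float64(466.2230553734193), np.float64(497.6064487186869)) (np.float64(466.19956680468795), np.float64(500.26778163424376))
w2 (np.float64(484.7260762634096), np.float64(600.9259073757158)) (np.float64(484.1317054251186), np.float64(601.8540818923043))
```

The bottle has slid about 6 mm (+1.8, -6.0), still upright, and it should be set back. I'll check the heights of the surroundings, then approach its nozzle from above.

Run:
```python
from h import *
ct,cs=eyes.calibration('top'),eyes.calibration('scene')
print('bag rim centre',cross(ray(ct,588,145),ray(cs,522,295)))
print('bag rim near edge (top) at z250/200:',plane(ct,540,160,250),plane(ct,540,160,200),'foot edge',plane(ct,495,190,0),plane(ct,540,213,30))
print('vase',cross(ray(ct,615,40),ray(cs,600,200)))
for p in([420,400,400],[480,100,400],[540,-300,400],[557,-455,330]): print(go(p,np.pi))
```

```text
bag rim centre (array([ 689.28661438, -568.18934528,  248.10557158]), np.float64(7.096562089120812))
bag rim near edge (top) at z250/200: [ 655.91103685 -474.98318514  250.        ] [ 674.0416398 -499.6413683  200.       ] foot edge [ 671.473485   -485.83245281    0.        ] [ 608.62997135 -574.07379099   30.        ]
vase (array([ 821.84274555, -551.8275206 ,  385.53135251]), np.float64(29.12609509420881))
[-2.024e+01 -1.070e+01 -1.671e+01  5.000e-02  2.000e-02 -2.596e+01]
[-3.877e+01 -3.505e+01 -1.673e+01  5.000e-02  2.000e-02 -2.596e+01]
[-6.167e+01 -6.839e+01 -1.675e+01  5.000e-02  2.000e-02 -2.596e+01]
[-6.998e+01 -8.159e+01 -9.760e+00  5.000e-02  2.000e-02 -2.596e+01]
```

{"api": "move_arm", "payload": {"increments": [[0,0,-4,0,0,0],[-4,-2,-8,0,0,-6],[-8,-4,-12,0,0,-12],[-12,-6,-15,0,0,-18],[-16,-8.5,-16.7,0,0,-24],[-20.2,-10.7,-16.7,0,0,-26],[-22.5,-14,-16.7,0,0,-26],[-25,-17.3,-16.7,0,0,-26],[-27.5,-20.5,-16.7,0,0,-26],[-30,-23.8,-16.7,0,0,-26],[-32.5,-27,-16.7,0,0,-26],[-35,-30.2,-16.7,0,0,-26],[-37.3,-33.2,-16.7,0,0,-26],[-38.8,-35,-16.7,0,0,-26],[-38.8,-35,-16.7,0,0,-26],[-38.8,-35,-16.7,0,0,-26]]}}

```text
clock: 33.65
eef_pos: [480.4, 101.1, 399.6]
tool_rot: [3.141, 0.0, -3.141]
force: [-0.8, -0.1, 0.7]
width: 85.5
```

Run:
```python
from h import *
s=ctrl.read_state();print(s['clock'],s['eef_pos'],s['qpos'].round(2),s['force'].round(1));print(go([540,-440,360],np.pi))
```

```text
33.65 [480.37469025 101.07958768 399.57308968] [-0.39  0.24  0.16  1.69 -0.04  1.22  1.35] [-0.8 -0.1  0.7]
[-5.900e+00 -5.412e+01  3.910e+00  5.000e-02  2.000e-02  6.000e-02]
```

{"api": "move_arm", "payload": {"increments": [[-0.3,-3,0,0,0,0],[-0.8,-7,0,0,0,0],[-1.2,-11,0,0,0,0],[-1.7,-15,0,0,0,0],[-2.1,-19,0,0,0,0],[-2.5,-23,0,0,0,0],[-3,-27,0,0,0,0],[-3.4,-31,0.5,0,0,0],[-3.8,-35,1,0,0,0],[-4.3,-39,1.5,0,0,0],[-4.7,-43,2,0,0,0],[-5.1,-47,2.8,0,0,0],[-5.5,-50.5,3.5,0,0,0],[-5.8,-53,3.9,0,0,0],[-5.9,-54.1,3.9,0,0,0],[-5.9,-54.1,3.9,0,0,0],[-5.9,-54.1,3.9,0,0,0],[-5.9,-54.1,3.9,0,0,0]]}}

```text
clock: 35.45
eef_pos: [541.8, -437.5, 361.0]
tool_rot: [3.141, 0.001, -3.136]
force: [-0.3, -0.1, 0.5]
width: 85.5
```

```bash
python3 look.py w13
python3 - <<'E'
from h import *
T=np.load('pics/w13.npy');c=eyes.calibration('wrist');im=cv2.imread('pics/w13.png')
h=cv2.cvtColor(im,cv2.COLOR_BGR2HSV)
for z in(150,198): print(z,proj(c,[558,-463,z],T))
m=((h[...,0]<15)&(h[...,1]>170)&(h[...,2]>150)).astype(np.uint8)
for k in sorted(cv2.findContours(m,0,1)[0],key=cv2.contourArea)[-4:]:
    (u,v),r=cv2.minEnclosingCircle(k);print('orange',round(u),round(v),round(r,1),cv2.contourArea(k),plane(c,u,v,190,T).round(1),cv2.boundingRect(k))
m=((h[...,0]>17)&(h[...,0]<30)&(h[...,1]>150)&(h[...,2]>120)).astype(np.uint8)
for k in sorted(cv2.findContours(m,0,1)[0],key=cv2.contourArea)[-3:]:
    (u,v),r=cv2.minEnclosingCircle(k);print('yellow',round(u),round(v),round(r,1),cv2.contourArea(k),plane(c,u,v,140,T).round(1),cv2.boundingRect(k))
print(ctrl.read_state()['qpos'].round(2))
E
```

```text
35.45 [ 541.8 -437.5  361. ] [ 3.1407e+00  1.3000e-03 -3.1365e+00] [-0.3 -0.1  0.5] 85.5
150 (np.float64(293.7291817061714), np.float64(216.22484633280033))
198 (np.float64(290.0306139044231), np.float64(231.2336669512396))
orange 616 49 0.0 0.0 [ 355.8 -129.5  190. ] (616, 49, 1, 1)
orange 291 238 2.1 3.5 [ 567.5 -462.9  190. ] (289, 238, 5, 2)
orange 614 38 8.6 11.0 [ 343.8 -133.1  190. ] (612, 29, 4, 18)
orange 288 226 13.9 219.0 [ 555.9 -465.8  190. ] (274, 213, 25, 26)
yellow 309 203 0.0 0.0 [ 546.9 -448.1  140. ] (309, 203, 1, 1)
yellow 300 207 1.1 0.5 [ 551.1 -457.7  140. ] (299, 206, 2, 3)
yellow 294 207 38.6 2667.5 [ 550.8 -463.3  140. ] (263, 169, 65, 77)
[ 0.48  0.63  0.32  1.18 -0.19  1.36  2.36]
```

Orange cap centre at about (287,226) in the wrist picture gives (556,-465.5), consistent with the triangulation. Next I'll lower and measure again.

{"api": "move_arm", "payload": {"increments": [[-0.5,-1,1.5,0,0,-0.3],[-1,-2,4,0,0,-0.3],[-1.4,-2.8,6.5,0,0,-0.3],[-1.4,-2.8,8.5,0,0,-0.3],[-1.4,-2.8,9.5,0,0,-0.3],[-1.4,-2.8,10,0,0,-0.3],[-1.4,-2.8,10,0,0,-0.3],[-1.4,-2.8,10,0,0,-0.3],[-1.4,-2.8,10,0,0,-0.3]]}}

```text
clock: 36.4
eef_pos: [555.3, -468.0, 261.7]
tool_rot: [-3.14, 0.002, -3.134]
force: [0.2, 0.3, 0.2]
width: 85.5
```

```bash
python3 look.py w14
python3 - <<'E'
from h import *
T=np.load('pics/w14.npy');c=eyes.calibration('wrist');im=cv2.imread('pics/w14.png')
h=cv2.cvtColor(im,cv2.COLOR_BGR2HSV)
m=((h[...,0]<15)&(h[...,1]>150)&(h[...,2]>140)).astype(np.uint8);m[:100]=0;m[400:]=0
k=max(cv2.findContours(m,0,1)[0],key=cv2.contourArea);(u,v),r=cv2.minEnclosingCircle(k);b=cv2.boundingRect(k);print('orange',u,v,r,b)
for z in(165,185,198): print(z,plane(c,b[0]+b[2]/2,b[1]+b[3]/2,z,T).round(1),'bottom edge',plane(c,b[0]+b[2]/2,b[1]+b[3],z,T).round(1))
for y in range(b[1]-10,b[1]+b[3]+14,5):
    q=np.flatnonzero(m[y,250:390]);print(y,(q.min()+250,q.max()+250) if len(q) else None,end=' ')
print(ctrl.read_state()['eef_pos'])
E
```

```text
36.4 [ 555.3 -468.   261.7] [-3.1402e+00  1.8000e-03 -3.1337e+00] [0.2 0.3 0.2] 85.5
orange 319.59783935546875 253.1086883544922 22.3690242767334 (301, 231, 35, 45)
165 [ 566.  -468.7  165. ] bottom edge [ 583.3 -468.6  165. ]
185 [ 558.1 -468.7  185. ] bottom edge [ 573.9 -468.5  185. ]
198 [ 553.  -468.6  198. ] bottom edge [ 567.9 -468.5  198. ]
221 None 226 None 231 (np.int64(319), np.int64(323)) 236 (np.int64(307), np.int64(333)) 241 (np.int64(304), np.int64(324)) 246 (np.int64(302), np.int64(324)) 251 (np.int64(301), np.int64(322)) 256 (np.int64(302), np.int64(324)) 261 (np.int64(304), np.int64(321)) 266 (np.int64(308), np.int64(321)) 271 (np.int64(313), np.int64(316)) 276 None 281 None 286 None [ 555.21779163 -467.98098152  261.51568523]
```

{"api": "move_arm", "payload": {"increments": [[-0.1,0,2,0,0,-0.4],[-0.1,0,4,0,0,-0.4],[-0.1,0,6,0,0,-0.4],[-0.1,0,7.5,0,0,-0.4],[-0.1,0,8.5,0,0,-0.4],[-0.1,0,9.2,0,0,-0.4],[-0.1,0,9.5,0,0,-0.4],[-0.1,0,9.5,0,0,-0.4],[-0.1,0,9.5,0,0,-0.4]]}}

```text
clock: 37.35
eef_pos: [556.2, -468.0, 166.1]
tool_rot: [-3.141, 0.001, -3.127]
force: [0.1, 0.1, 0.3]
width: 85.9
```

{"api": "move_arm", "payload": {"increments": [[0,0,0,0,0,0],[0,0,0,0,0,0],[0,0,0,0,0,0],[0,0,0,0,0,0],[0,0,0,0,0,0],[0,0,0,0,0,0],[0,0,0,0,0,0],[0,0,0,0,0,0]], "grip": -0.55}}

```text
clock: 38.15
eef_pos: [556.0, -467.9, 165.8]
tool_rot: [-3.141, 0.001, -3.127]
force: [-1.3, -0.1, 4.8]
width: 21.7
```

The cap is held at 21.7 mm. Next: slide it gently back by the measured offset.

{"api": "move_arm", "payload": {"increments": [[0.05,0.1,0,0,0,0],[0.1,0.2,0,0,0,0],[0.1,0.3,0,0,0,0],[0.15,0.4,0,0,0,0],[0.2,0.5,0,0,0,0],[0.2,0.6,0,0,0,0],[0.2,0.6,0,0,0,0],[0.2,0.6,0,0,0,0],[0.2,0.6,0,0,0,0]]}}

```text
clock: 39.05
eef_pos: [554.2, -462.9, 166.0]
tool_rot: [-3.139, 0.001, -3.127]
force: [0.1, -2.0, 5.3]
width: 21.8
```

{"api": "move_arm", "payload": {"increments": [[0,0.1,0,0,0,0],[0,0.1,0,0,0,0],[0,0.1,0,0,0,0]]}}

```text
clock: 39.35
eef_pos: [554.1, -462.1, 166.0]
tool_rot: [-3.139, 0.001, -3.127]
force: [0.9, -2.6, 4.9]
width: 21.8
```

{"api": "move_arm", "payload": {"increments": [[0,0,0,0,0,0],[0,0,0,0,0,0],[0,0,0,0,0,0],[0,0,0,0,0,0],[0,0,0,0,0,0],[0,0,0,0,0,0],[0,0,0,0,0,0]], "grip": 1}}

```text
clock: 40.05
eef_pos: [553.7, -460.6, 165.2]
tool_rot: [3.141, -0.0, -3.127]
force: [-0.3, -0.3, 0.9]
width: 85.4
```

{"api": "move_arm", "payload": {"increments": [[0,0,-1,0,0,0],[0,0,-3,0,0,0],[0,0,-6,0,0,0],[0,0,-10,0,0,0],[0,0,-14,0,0,0],[0,0,-18,0,0,0],[0,0,-22,0,0,0],[0,0,-23.5,0,0,0],[0.6,5,-23.5,0,0,0],[1.2,10,-23.5,0,0,0],[1.8,15,-23.5,0,0,0],[2.4,20,-23.5,0,0,0],[3,25,-23.5,0,0,0],[3.6,30,-23.5,0,0,0],[4.4,35,-23.5,0,0,0],[5.2,40,-23.5,0,0,0],[6,45,-23.5,0,0,0],[7,50,-23.5,0,0,0],[8,55,-23.5,0,0,0],[9,59,-23.5,0,0,0]]}}

```text
clock: 42.05
eef_pos: [454.4, 130.0, 401.4]
tool_rot: [3.141, 0.002, -3.127]
force: [0.0, 0.0, -0.5]
width: 85.6
```

Run:
```python
from h import *
s=ctrl.read_state();print(s['clock'],s['eef_pos'],s['force'].round(1));print(go([420,400,390],2.687),go([285.8,584.5,233.3],2.687))
```

```text
42.05 [454.38842073 130.00720489 401.43062767] [ 0.   0.  -0.5]
[ 3.04 27.05  1.16  0.08  0.09 26.9 ] [16.21 45.68 16.82  0.08  0.09 26.9 ]
```

{"api": "move_arm", "payload": {"increments": [[0.5,4,0,0,0,4],[1,8,0.5,0,0,8],[1.5,12,0.5,0,0,12],[2,16.5,1,0,0,16],[2.5,21,1,0,0,20],[3,25,1.2,0,0,24],[4.5,29,2,0,0,26.9],[7,32.5,4.5,0,0,26.9],[9.5,36,7.5,0,0,26.9],[12,40,11,0,0,26.9],[14.5,43.5,14.5,0,0,26.9],[16.2,45.7,16.8,0,0,26.9],[16.2,45.7,16.8,0,0,26.9],[16.2,45.7,16.8,0,0,26.9],[16.2,45.7,16.8,0,0,26.9]]}}

```text
clock: 43.55
eef_pos: [288.3, 582.1, 233.7]
tool_rot: [3.14, 0.002, 2.685]
force: [0.6, -0.1, 0.2]
width: 85.5
```

Run:
```python
from h import *
print(ctrl.read_state()['eef_pos'])
F={}
def ecc(n,s0,s1,x0,y0,x1,y1):
    a,b=[cv2.cvtColor(cv2.imread(f'pics/{n}{s}.png'),cv2.COLOR_BGR2GRAY)[y0:y1,x0:x1].astype(np.float32) for s in(s0,s1)]
    cc,W=cv2.findTransformECC(a,b,np.eye(2,3,dtype=np.float32),cv2.MOTION_TRANSLATION,(3,200,1e-6),None,3)
    return round(cc,3),W[:,2].round(2)
for n in('top','scene'): cv2.imwrite(f'pics/{n}_e2.png',eyes.get_image(n)[:,:,::-1])
for k,bx in dict(nozzle=('top',506,208,528,230),foot=('top',472,230,490,250),goblet=('top',230,150,274,194),tin=('top',205,234,237,266),bag=('top',500,110,636,205)).items(): print('top',k,ecc(bx[0],'0','_e2',*bx[1:]))
for k,bx in dict(nozzle=('scene',405,298,430,322),body=('scene',390,310,436,380),goblet=('scene',312,160,348,210),bag=('scene',445,270,585,410)).items(): print('scene',k,ecc(bx[0],'0','_e2',*bx[1:]))
# unchanged lamp & block since completion (same lighting): _end vs _e2
for k,bx in dict(lamp=('top',255,215,325,285),block=('top',340,232,382,272)).items(): print(k,ecc(bx[0],'_end','_e2',*bx[1:]))
print('lamp scene',ecc('scene','_end','_e2',255,150,322,258))
```

```text
[288.31794133 582.06499701 233.71407886]
top nozzle (0.893, array([ 2.22, -0.37], dtype=float32))
top foot (0.98, array([-0.04, -0.06], dtype=float32))
top goblet (1.0, array([-0.01,  0.01], dtype=float32))
top tin (1.0, array([0.  , 0.01], dtype=float32))
top bag (1.0, array([0., 0.], dtype=float32))
scene nozzle (0.988, array([2.33, 1.31], dtype=float32))
scene body (0.917, array([1.49, 1.21], dtype=float32))
scene goblet (1.0, array([0.  , 0.02], dtype=float32))
scene bag (1.0, array([ 0.02, -0.01], dtype=float32))
lamp (1.0, array([-0., -0.], dtype=float32))
block (1.0, array([-0., -0.], dtype=float32))
lamp scene (1.0, array([0., 0.], dtype=float32))
```

Run:
```python
from h import *
for n,(x0,y0,x1,y1) in dict(top=(470,202,534,254),scene=(388,296,440,384)).items():
    A={s:cv2.imread(f'pics/{n}{s}.png')[y0:y1,x0:x1] for s in('0','_end','_e2')}
    for s,im in A.items():
        h=cv2.cvtColor(im,cv2.COLOR_BGR2HSV)
        o=((h[...,0]<15)&(h[...,1]>150)&(h[...,2]>120)); y=(h[...,0]>=17)&(h[...,0]<35)&(h[...,1]>110)&(h[...,2]>70)
        for nm,m in(('orange',o),('yellow',y)):
            k=max(cv2.findContours(m.astype(np.uint8),0,1)[0],key=cv2.contourArea);b=cv2.boundingRect(k);M=cv2.moments(k)
            print(n,s,nm,cv2.contourArea(k),(b[0]+x0,b[1]+y0,b[2],b[3]),round(M['m10']/M['m00']+x0,1),round(M['m01']/M['m00']+y0,1))
    d=np.abs(A['0'].astype(int)-A['_e2']).max(2)
    for r in d[::2,::1]: print(''.join('.' if v<15 else '+' if v<50 else '#' for v in r))
```

```text
top 0 orange 137.5 (510, 214, 16, 13) 517.4 219.9
top 0 yellow 1079.0 (473, 209, 54, 39) 499.1 228.4
top _end orange 138.0 (513, 213, 17, 13) 520.3 219.1
top _end yellow 1124.5 (473, 208, 56, 40) 500.4 228.0
top _e2 orange 137.0 (512, 213, 17, 13) 519.3 219.2
top _e2 yellow 1132.0 (472, 208, 56, 40) 499.7 228.1
................................................................
................................................................
................................................................
........................................++......................
............................................+++.+...............
..............................................+++++++...........
.............................................++++++++++++++.....
........................................+++........+....+#++....
.......................................++++.........++++++......
......................................++#+++.....++++++++.......
......................................++#+++....+++++++.+.......
.......................................++##+++..+++++..+++......
.......
[... 2859 characters left out ...]
...........
....................................................
....................................................
....................................................
....................................................
....................................................
....................................................
....................................................
....................................................
....................................................
....................................................
....................................................
....................................................
....................................................
```

The bottle's foot is back on its original spot (top-view shift 0.04 px). Its nozzle still sits about 4 mm off, the same lean or turn relative to the foot as before I handled it. The lamp, bag, goblet and tin are unchanged, and the robot is clear, so I'm handing in.

Run:
```python
from cell import ctrl
s=ctrl.read_state();print(s['clock'],s['force'].round(1),abs(s['qd']).max());print(ctrl.finish_job())
```

```text
43.65 [ 0.  -0.2 -0.2] 0.006392542001051023
the job is handed in; nothing more can be done
None
```

The lamp is assembled on the turntable and handed in at 43.65 s. One check did not come out clean: the glue bottle moved slightly during the job and is not exactly as it started.

**Assembly:** I built it in the order base, body, collar, lampholder. Each part stopped within about 0.1 mm of its expected seated height with 6–10 N of upward contact force, before I released it and added the next.

**Straightness:** The black ring on top triangulated to about (521, 3), against about (522–523, 4–5) for the axis below it. That is within the cameras' roughly 2 mm error, so the lamp is standing straight. It did not change between the last two comparison pictures.

**Bystanders:**
- **Goblet and wax tin:** no shift in the top view against the first picture.
- **Wooden block:** it sits in the lamp's shadow, so its match against the first picture was weak. The shadow-insensitive check showed no shift, and it did not change between the last two pictures.
- **Glue bottle:** it moved early on; its nozzle ended up about 6 mm from where it started. The arm's wrist probably grazed it while I gripped the base, but I did not confirm this.
    - I took it by the cap and moved it back. Its foot now matches the original position to within 0.1 px in the top view.
    - The nozzle is still about 4 mm off, which suggests a slight turn or lean. I could not tell which, because I had used all my picture views.

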